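# Move a row of bottles to the other rack

### The arm

A 7-joint arm with a two-finger parallel gripper is mounted at the origin on a cart in front of the work surface, level with it; the furniture and walls round the work are solid. World frame = base frame: x ahead of the robot, y to its left, z up, the work surface at z = 0. Lengths are in m, angles in rad, forces in N, time in s.
With the tool pointing down it reaches from about 0.35 to 0.9 m from the base axis. Payload 19.9 kg.
Tool frame: the origin (TCP) lies midway between the tips of the shut fingers; the grasp point (between the pads) lies 19 mm behind it; x points along the fingers, y is the direction in which the jaws open and shut, and the axes are right-handed (so a half turn about x gives the same grasp; the last joint's range is limited). The gripper opens to 94 mm and grips with 3 to 60 N. Pads are 16 mm wide; open, the fingers measure 119 mm over their backs; the gripper's body (75 mm by 177 mm) begins 78 mm behind the grasp point.
Start: joints at [-1.329, 0.417, -0.01, 1.614, 0.005, 1.111, -0.053], TCP at [0.175, 0.6, 0.205] pointing down, gripper open.
Joint ranges: [-2.81, 2.81], [-0.39, 2.02], [-1.27, 1.25], [0.06, 2.57], [-1.19, 4.33], [0.19, 2], [-2.82, 2.82]. Speed limits (rad/s): [1.89, 1.89, 2.39, 2.39, 3.01, 3.01, 3.01].

### API

Orientations are given as a rotation vector (axis times angle).
In Python, from station import r gives the robot as it stands.
- The arm moves only by the tool jog_arm, never from a script. Its argument "commands" is a list that holds one entry, the list of rows, each a list of 7 numbers: the shift along the tool's x, y, z in cm, then the turn, a rotation vector about the tool's x, y, z in rad, then the gripper's target within -1 to 1 (fully open at 1, half-way at 0, shut at -1). In form: [[[dx, dy, dz, rx, ry, rz, claw], ...]]. A call has 1 to 10 rows; each row is the pose to reach, as a shift and turn from the pose commanded when the call began, along the tool's axes at that moment; what a row does not reach only later rows make up. A row lasts 1/10 s, in which the tool goes at most 50 mm and 8.59 degrees, less where a joint would pass 70% of its speed; a pose out of reach is approached as far as the arm can. A call with a gripper value outside its range is refused whole. The fingers move at their own pace and stop on an object; "squeeze" is the grip in N (left out, the last holds). Time passes only in rows, so rows that repeat a pose let the fingers close. It gives the time, the measured TCP pose, the force and the opening at its end, in the units of the state.
- r.sense(): the state, without advancing time (a new reading comes with each control period).
- r.capture(name): name is "scene" or "top" or "wrist"; returns a dict with "image" (480x640x3 uint8, red, green, blue), "range_z" (480x640 float32, m along the optical axis (not along the pixel's ray), 0 where there is no reading), "intrinsics" (3x3 intrinsics, pixels), "pose" (4x4, takes a point from camera to world coordinates). Camera axes: x right, y down, z forward; pixel columns grow to the right and rows downward; lengths in m; the calibration is good to about 2 mm. A picture is of the moment at which its call begins.
- r.job_done(): hands the job in, once; it reports no verdict.
Trained networks look in a picture, given as the dict that the camera call returned (one of the last four; its "shot" number tells which), for a name from the list of things; names that differ only in an ending like _2 or _b are one class to them, and where a whole thing is asked for, a point or a joint stands for the part that bears it (a point fixed in the world has none). Each returns a list of dicts, best first, with "score" (0 to 1); they miss things now and then, are a little off and sometimes report something else, mostly with a low value. They report only what shows in the picture. A call takes as long as a camera call. They do not tell look-alikes from the thing itself.
- r.boxes_of(picture, name): "xyz" ([x, y, z] in m, in world coordinates, good to about 4 mm: the middle of the surface that is visible of it).
- r.silhouettes(picture, name): "mask" (480x640 bool, what is visible of it).
The state is a dict: "clock": time; "q": joint angles; "joint_vel": joint speeds; "tau": joint torques, N m; "ee_pos": TCP position; "tool_rot": TCP orientation; "contact_force": force on the tool from outside, world axes, zero at the start; "ft_torque": the same for the moment, N m; "gripper_width": finger opening in m.
Only numpy, scipy, OpenCV 4.12 (cv2) and the standard library are available. Lean on these libraries where they do the work, as an engineer would, in place of code of your own. Each camera call takes 0.05 s, during which the arm holds its last target.

### The job

Move the four bottles from the rack on the left to the empty rack on the right, keeping their order as counted from the end with the steel loop handle: the bottle next to the handle in the old rack goes next to the handle in the new one, and so on down the row. Stand each bottle upright, well centred on its own round seat, and do not tip any bottle over.

Things in the scene. Friction and masses are not known exactly. Their poses are not given: they have to be found in the camera images.
- pipette_bottle: slim brown bottle with a narrow black rubber bulb on top, the tallest of the four: 102 mm high, body 33 mm wide up to about 50 mm, narrower above. Loose, under 0.1 kg. Origin: centre of its underside; z up the bottle.
- pill_bottle: the widest bottle: brown, 46 mm wide, 85 mm high, with a broad white ribbed cap. Loose, under 0.12 kg. Origin: centre of its underside; z up the bottle.
- stain_bottle: blue round bottle, 34 mm wide, 67 mm high, straight up to about 42 mm, then a shoulder and a narrow white cap. Loose, under 0.08 kg. Origin: centre of its underside; z up the bottle.
- squeeze_bottle: the smallest bottle: cream-coloured, 27 mm wide, 54 mm high, straight up to about 38 mm, with a 23 mm wide white cap. Loose, under 0.05 kg. Origin: centre of its underside; z up the bottle.
- old_rack: white rack on the left, full at the start, handle end away from the robot. 236 (y) x 78 (x) mm, deck 12 mm high, side lips 15 mm, end cheeks 34 mm; a steel loop handle, 64 mm high, at its +y end only. Origin on the worktop under its middle, z up. Round black seats, 52 mm wide, tops 15 mm above the worktop, at x = 0, y = +84, +28, -28, -84 mm (1st to 4th from the handle). Fixed.
- new_rack: white rack on the right, empty at the start, handle end toward the robot; a microscope 0.42 m high stands between the racks. 236 (y) x 78 (x) mm, deck 12 mm high, side lips 15 mm, end cheeks 34 mm; a steel loop handle, 64 mm high, at its +y end only. Origin on the worktop under its middle, z up. Round black seats, 52 mm wide, tops 15 mm above the worktop, at x = 0, y = +84, +28, -28, -84 mm (1st to 4th from the handle). Fixed.
- seat_pipette: the round black rubber seat, 52 mm wide, 3 mm thick, fixed in the old rack, on which the pipette bottle stands at the start; it stays there, so it shows which place of the old rack that bottle came from. Origin: centre of its underside, on the deck of the rack; z up.
- seat_pill: the round black rubber seat, 52 mm wide, 3 mm thick, fixed in the old rack, on which the pill bottle stands at the start; it stays there, so it shows which place of the old rack that bottle came from. Origin: centre of its underside, on the deck of the rack; z up.
- seat_stain: the round black rubber seat, 52 mm wide, 3 mm thick, fixed in the old rack, on which the stain bottle stands at the start; it stays there, so it shows which place of the old rack that bottle came from. Origin: centre of its underside, on the deck of the rack; z up.
- seat_squeeze: the round black rubber seat, 52 mm wide, 3 mm thick, fixed in the old rack, on which the squeeze bottle stands at the start; it stays there, so it shows which place of the old rack that bottle came from. Origin: centre of its underside, on the deck of the rack; z up.
Mind the look-alikes: they are no part of the job. What is shaped like the stain_bottle but red is not meant. Leave any green look-alike of the pill_bottle alone.

How it is judged:
By the outcome, as a careful person would: the job done as asked, in the order asked, and still so for the second after the job is handed in, with the robot touching nothing.
It also fails if it takes over 141 s, if anything falls off the work surface, if the arm or the gripper's body presses on something with over 40 N, if the wrist force passes 120 N, or if a joint passes its speed limit or range.

## Working session

There is one attempt and no reset: what is moved stays moved. The work goes in short steps, Python scripts to look and compute and a tool call to move; the robot and the scene stay as the last step left them, time stands still between calls to the robot, and variables do not carry over. Pictures are saved under pics/ and viewed, and the job is handed in when it is done.

Besides the shell and the picture viewer there is one more tool, called after "Emit:" as a command line: name --argument value ..., lists and objects as JSON in quotes. jog_arm: Moves the arm, as the interface text tells. Its arguments: {"type":"object","properties":{"commands":{"type":"array","items":{"type":"array","items":{"type":"array","items":{"type":"number"}}}},"squeeze":{"type":"number"}},"required":["commands"]}

```bash
ls; mkdir -p pics
python3 - <<'E'
from station import r
import cv2,numpy as np
s=r.sense(); print(s)
for n in ["scene","top"]:
    c=r.capture(n); cv2.imwrite(f"pics/{n}0.png",c["image"][:,:,::-1]); print(n,c["intrinsics"].tolist(),np.round(c["pose"],3).tolist())
    for o in ["pipette_bottle","pill_bottle","stain_bottle","squeeze_bottle","old_rack","new_rack"]:
        for b in r.boxes_of(c,o): print(o,np.round(b["xyz"],3),round(b["score"],2))
E
```

```text
pics
{'clock': 0.0, 'q': array([-1.32849244,  0.4179675 , -0.01033736,  1.61416635,  0.00470438,
        1.1106919 , -0.05298813]), 'joint_vel': array([-7.44096739e-05,  1.19131207e-03,  6.79561579e-05,  1.81902141e-03,
        1.64371207e-03, -8.67132189e-04,  1.66185936e-03]), 'tau': array([ 1.53418165e-03, -8.51261687e+01,  6.39826879e-01, -4.25984395e+01,
       -4.87329334e-02,  1.87242287e-02,  1.10427700e-04]), 'ee_pos': array([0.17489488, 0.59964172, 0.20483246]), 'tool_rot': array([ 0.22177523,  1.55938773, -0.22367425]), 'contact_force': array([0.0025464 , 0.90546795, 0.69014007]), 'ft_torque': array([-0.03031075,  0.03198992,  0.00722207]), 'gripper_width': 0.09415571377609211}
scene [[485.4380630015692, 0.0, 313.9435616111245], [0.0, 485.4380630015692, 242.52607729168614], [0.0, 0.0, 1.0]] [[-0.483, -0.398, 0.78, -0.454], [-0.876, 0.211, -0.435, 0.577], [0.008, -0.893, -0.45, 0.573], [0.0, 0.0, 0.0, 1.0]]
pipette_bottle [0.389 0.342 0.064] 0.84
pill_bottle [0.647 0.474 0.043] 0.95
pill_bottle [0.461 0.42  0.068] 0.62
stain_bottle [0.433 0.384 0.051] 0.97
stain_bottle [0.286 0.336 0.039] 0.73
squeeze_bottle [0.505 0.46  0.044] 0.75
squeeze_bottle [0.454 0.427 0.011] 0.18
old_rack [0.452 0.429 0.012] 0.8
new_rack [ 0.6   -0.364  0.013] 0.46
top [[556.986337697962, 0.0, 312.520572691764], [0.0, 556.986337697962, 238.63780796126179], [0.0, 0.0, 1.0]] [[0.009, -0.997, 0.073, 0.358], [-1.0, -0.009, 0.006, 0.027], [-0.005, -0.073, -0.997, 1.528], [0.0, 0.0, 0.0, 1.0]]
pipette_bottle [0.402 0.325 0.076] 0.46
pill_bottle [0.662 0.461 0.08 ] 0.84
pill_bottle [0.48  0.404 0.102] 0.57
pill_bottle [0.436 0.365 0.015] 0.53
stain_bottle [0.298 0.325 0.048] 0.68
squeeze_bottle [0.512 0.448 0.063] 0.4
old_rack [0.466 0.399 0.013] 0.63
new_rack [ 0.497 -0.377  0.016] 0.7
```

View pics/scene0.png

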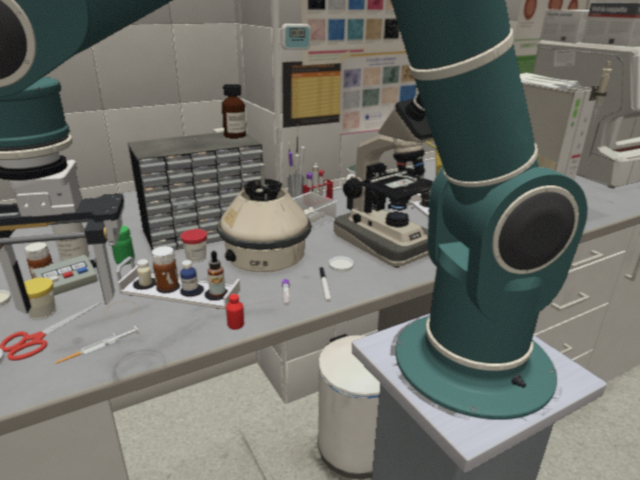

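View pics/top0.png

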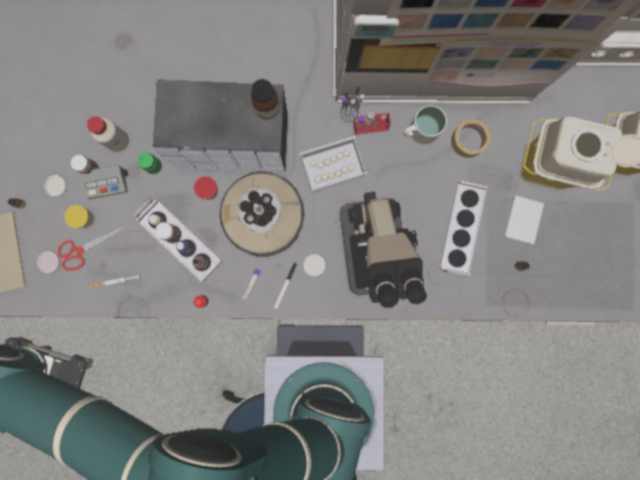

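```bash
cat > h.py <<'E'
from station import r
import cv2,numpy as np
def pts(c,mask=None):
    K=c["intrinsics"];z=c["range_z"].astype(float)
    v,u=np.mgrid[:480,:640]
    P=np.stack([(u-K[0,2])/K[0,0]*z,(v-K[1,2])/K[1,1]*z,z],-1)
    W=P@c["pose"][:3,:3].T+c["pose"][:3,3]
    W[z<=0]=np.nan
    return W
def proj(c,X):
    X=np.atleast_2d(X);p=(X-c["pose"][:3,3])@c["pose"][:3,:3]
    K=c["intrinsics"];return np.stack([K[0,0]*p[:,0]/p[:,2]+K[0,2],K[1,1]*p[:,1]/p[:,2]+K[1,2]],-1)
def crop(c,x0,y0,x1,y1,k,name):
    cv2.imwrite(f"pics/{name}.png",cv2.resize(c["image"][y0:y1,x0:x1,::-1],None,fx=k,fy=k,interpolation=cv2.INTER_CUBIC))
E
python3 - <<'E'
from h import *
c=r.capture("top"); W=pts(c)
crop(c,120,190,320,320,4,"topL"); crop(c,420,170,520,290,5,"topR")
for o in ["old_rack","new_rack"]:
    for d in r.silhouettes(c,o):
        m=d["mask"]; print(o,d["score"],m.sum())
        k=cv2.minAreaRect(np.argwhere(m)[:,::-1].astype(np.float32)); print(k)
np.save("/tmp/W.npy",W)
for o in ["seat_pipette"]:
    for b in r.boxes_of(c,o): print(o,np.round(b["xyz"],3),round(b["score"],2))
c=r.capture("scene")
crop(c,100,220,300,350,4,"scL")
E
```

```text
old_rack 0.63 1626
((176.5886688232422, 238.34512329101562), (97.87783813476562, 30.500253677368164), 43.83085632324219)
new_rack 0.58 2746
((462.7373352050781, 228.00811767578125), (31.099699020385742, 93.93638610839844), 12.26477336883545)
seat_pipette [0.405 0.323 0.012] 0.59
```

View pics/topL.png

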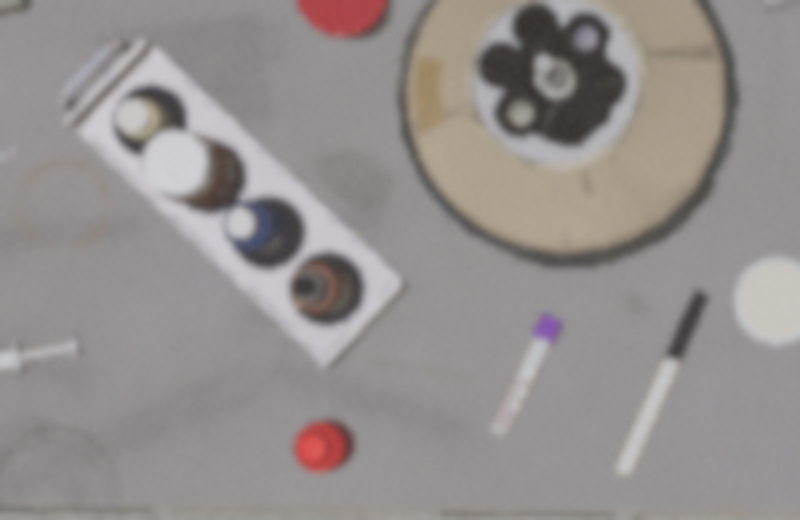

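View pics/topR.png

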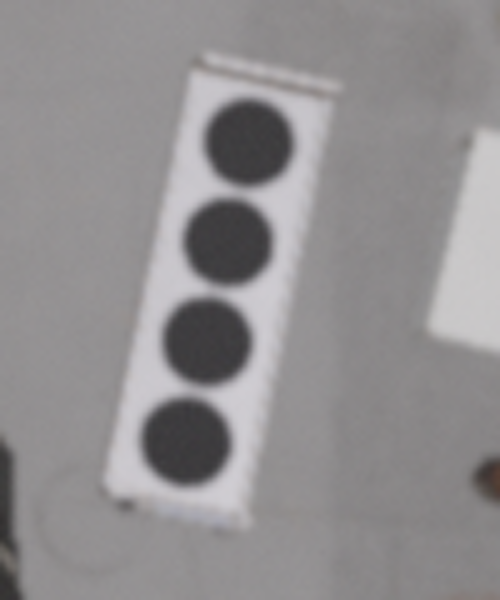

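View pics/scL.png

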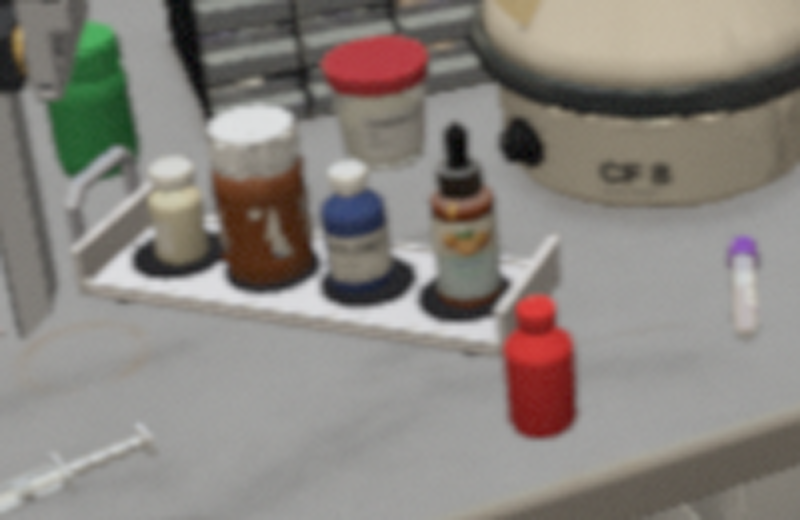

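Run:
```python
from h import *
c=r.capture("top"); W=pts(c); 
g=c["image"].astype(int).max(2)
def blobs(x0,y0,x1,y1):
    m=np.zeros((480,640),np.uint8); m[y0:y1,x0:x1]=(g[y0:y1,x0:x1]<100)
    n,l,s,ce=cv2.connectedComponentsWithStats(m)
    for i in range(1,n):
        if s[i,4]>120: yield i,s[i],ce[i]
def ray(c,uv,z):
    K=c["intrinsics"];d=np.array([(uv[0]-K[0,2])/K[0,0],(uv[1]-K[1,2])/K[1,1],1])@c["pose"][:3,:3].T
    o=c["pose"][:3,3]; return o+d*(z-o[2])/d[2]
S=[]
for i,s,ce in blobs(440,180,490,278):
    p=ray(c,ce,.015); print(s,ce,np.round(p,4), np.round(np.nanmedian(W[int(ce[1])-2:int(ce[1])+3,int(ce[0])-2:int(ce[0])+3].reshape(-1,3),0),4)); S.append(p)
S=np.array(S); print("pitch",np.linalg.norm(np.diff(S[:,:2],axis=0),axis=1))
# deck z
print('deckz table', np.nanmedian(W[230:300,500:515,2]))
# height map in world grid, 2cm
H={}
xs=np.arange(.2,.75,.03); ys=np.arange(.62,-.62,-.03)
F=W.reshape(-1,3)
print('y:   '+' '.join('%3d'%round(y*100) for y in ys))
for x in xs[::-1]:
    row=[]
    for y in ys:
        m=(abs(F[:,0]-x)<.015)&(abs(F[:,1]-y)<.015)&(F[:,2]<.9)
        row.append('%3d'%round(np.nanmax(F[m,2])*100) if m.any() else '  .')
    print('%.2f '%x+' '.join(row))
```

```text
[462 190  16  17 212] [469.38679245 198.1745283 ] [ 0.5831 -0.3919  0.015 ] [ 0.5835 -0.3913  0.0142]
[457 210  17  17 216] [465.13888889 217.94444444] [ 0.5287 -0.3798  0.015 ] [ 0.531  -0.3793  0.0153]
[453 230  17  17 219] [461.         237.92694064] [ 0.4739 -0.368   0.015 ] [ 0.4766 -0.3679  0.0133]
[449 250  17  17 219] [456.79908676 257.84474886] [ 0.4196 -0.356   0.015 ] [ 0.4219 -0.3534  0.0133]
pitch [0.05581396 0.05603114 0.05560839]
deckz table -0.00022384876247016905
y:    62  59  56  53  50  47  44  41  38  35  32  29  26  23  20  17  14  11   8   5   2  -1  -4  -7 -10 -13 -16 -19 -22 -25 -28 -31 -34 -37 -40 -43 -46 -49 -52 -55 -58 -61
0.74  12  17  17   1   1   1   .  25  25  25  25  25  25  25  25  38  38  38   1   1   1   6   6   6   1   1   1   6   8   9   9   9   5   5   1   5   1   1  17  25  25  25
0.71  12  17  17   1   1   1   .  25  25  25  25  25  25  25  25  25  25  25   6   6   6   6   6   6   5   1   1   1   1   1   1   1   5   5   5   5   1  15  22  25  25  25
0.68   9   1   1   1   9   9   4  25  25  25  25  25  25  25  25  25  25  25   6   6   3   3   3
[... 2144 characters left out ...]
   1   1
0.29   1   1   1   1   1   1   1   1   1   7   7   1   1   1   1   1   2   2   1   1   1   1   1   1  40  40   1   1   1   1   1   1   1   1   1   1   1   1   1   1   1   1
0.26   1   1   1   1   1   1   1   1   1   1   1   1   1   1   1   1   1   1   1   1   1   1   1   1   1   1   1   1   1   1   1   1   1   1   1   1   1   1   1   1   1   1
0.23  44  55  60  60   .   .   .   .   .   .   .   .   .   .   .   .   .   .   .   .   .   .   .   .   .   .   .   .   .   .   .   .   .   .   .   .   .   .   .   .   .   .
0.20  34  46  55  63  64  64  64  64 -87 -86 -87 -87 -87 -87 -88 -87 -87 -87 -87 -88 -87 -86 -88 -86 -87 -88 -87 -87 -87 -87 -87 -87 -87 -88 -87 -87 -86 -87 -87 -87 -87 -87
```

```bash
cat >> h.py <<'E'
from scipy.spatial.transform import Rotation as Ro
def state(): 
    s=r.sense(); return s, s["ee_pos"], Ro.from_rotvec(s["tool_rot"]).as_matrix()
def ray(c,uv,z):
    K=c["intrinsics"];d=np.array([(uv[0]-K[0,2])/K[0,0],(uv[1]-K[1,2])/K[1,1],1])@c["pose"][:3,:3].T
    o=c["pose"][:3,3]; return o+d*(z-o[2])/d[2]
E
python3 - <<'E'
from h import *
s,p,R=state(); print(np.round(R,3))
w=r.capture("wrist"); T=w["pose"]; print("wrist cam in tool",np.round(R.T@(T[:3,3]-p),3), np.round(R.T@T[:3,:3],2).tolist())
c=r.capture("top");W=pts(c).reshape(-1,3);W=W[np.isfinite(W[:,0])]
W2=pts(r.capture("scene")).reshape(-1,3);W2=W2[np.isfinite(W2[:,0])]
P=np.vstack([W,W2]);P=P[(P[:,2]>.1)&(P[:,2]<.4)]
b=np.array([.404,.324])
P=P[(P[:,0]>.3)&(P[:,0]<.6)&(P[:,1]<.45)&(P[:,1]>.1)]
P=P[np.linalg.norm(P[:,:2]-b,axis=1)>.03]
for a in range(-90,90,10):
    d=np.array([np.cos(np.radians(a)),np.sin(np.radians(a))]);n=np.array([-d[1],d[0]])
    q=P[:,:2]-b; m=(abs(q@d)<.095)&(abs(q@n)<.043)
    print(a,"max h under body", np.round(np.percentile(P[m,2],99) if m.any() else 0,3),m.sum())
E
```

```text
[[-0.    0.28  0.96]
 [-0.    0.96 -0.28]
 [-1.   -0.    0.  ]]
wrist cam in tool [-0.179  0.    -0.078] [[0.0, -0.27, 0.96], [1.0, 0.0, -0.0], [-0.0, 0.96, 0.27]]
-90 max h under body 0.101 1
-80 max h under body 0.112 27
-70 max h under body 0.112 38
-60 max h under body 0.106 11
-50 max h under body 0.104 1
-40 max h under body 0.11 25
-30 max h under body 0.113 40
-20 max h under body 0.112 15
-10 max h under body 0 0
0 max h under body 0 0
10 max h under body 0 0
20 max h under body 0 0
30 max h under body 0.104 2
40 max h under body 0 0
50 max h under body 0 0
60 max h under body 0 0
70 max h under body 0.105 1
80 max h under body 0.101 2
```

```bash
cat >> h.py <<'E'
def go(x,y,z,yaw,note=""):
    s,p,R=state(); a=np.radians(yaw)
    Y=np.array([np.cos(a),np.sin(a),0]);X=np.array([0,0,-1.]);T=np.stack([X,Y,np.cross(X,Y)],1)
    d=R.T@(np.array([x,y,z])-p)*100; rv=Ro.from_matrix(R.T@T).as_rotvec()
    print(note,"row:",[float(k) for k in np.round(np.r_[d,rv],3)],"dist cm",round(np.linalg.norm(d),1),"rows",round(max(np.linalg.norm(d)/5,np.degrees(np.linalg.norm(rv))/8.59),1),"yaw now",round(np.degrees(np.arctan2(R[1,1],R[0,1])),2),"t",round(s["clock"],2),"w",round(s["gripper_width"],4),"F",np.round(s["contact_force"],1),"p",np.round(p,4))
E
python3 -c "
from h import *
go(.40,.33,.33,-40)"
```

```text
row: [-12.454, -19.618, 29.16, 1.985, 0.0, 0.0] dist cm 37.3 rows 13.2 yaw now 73.74 t 1.15 w 0.0944 F [-0.3 -0.9 -0.3] p [0.175  0.6    0.2054]
```

Emit:
jog_arm --commands '[[[-12.5,-19.6,29.2,1.985,0,0,1],[-12.5,-19.6,29.2,1.985,0,0,1],[-12.5,-19.6,29.2,1.985,0,0,1],[-12.5,-19.6,29.2,1.985,0,0,1],[-12.5,-19.6,29.2,1.985,0,0,1],[-12.5,-19.6,29.2,1.985,0,0,1],[-12.5,-19.6,29.2,1.985,0,0,1],[-12.5,-19.6,29.2,1.985,0,0,1],[-12.5,-19.6,29.2,1.985,0,0,1],[-12.5,-19.6,29.2,1.985,0,0,1]]]'

```text
clock: 2.15
ee_pos: [0.401, 0.3294, 0.3309]
tool_rot: [1.371, 1.097, -1.369]
contact_force: [0.1, 0.2, -0.1]
gripper_width: 0.0939
```

```bash
python3 -c "
from h import *
go(.40,.33,.33,-40)"
```

```text
row: [0.087, -0.109, -0.032, 0.477, -0.001, -0.0] dist cm 0.1 rows 3.2 yaw now -12.65 t 2.15 w 0.0939 F [ 0.1  0.2 -0.1] p [0.401  0.3294 0.3309]
```

Emit:
jog_arm --commands '[[[0,0,0,0.477,0,0,1],[0,0,0,0.477,0,0,1],[0,0,0,0.477,0,0,1],[0,0,0,0.477,0,0,1],[0,0,0,0.477,0,0,1],[0,0,0,0.477,0,0,1]]]'

```text
clock: 2.75
ee_pos: [0.4004, 0.3301, 0.3305]
tool_rot: [1.694, 0.802, -1.694]
contact_force: [-0.2, -0.1, 0.3]
gripper_width: 0.0941
```

Run:
```python
from h import *
go(.40,.33,.33,-40)
s,p,R=state();c=r.capture("wrist");crop(c,0,0,640,480,1.2,"w1");W=pts(c)
print(np.round(R.T@(c["pose"][:3,3]-p),3), np.round(s["q"],2))
for o in ["pipette_bottle","pill_bottle","stain_bottle","squeeze_bottle","old_rack","seat_pipette"]:
    for b in r.boxes_of(c,o): print(o,np.round(b["xyz"],3),round(b["score"],2),np.round(proj(c,b["xyz"])))
np.savez("/tmp/w1.npz",**{k:v for k,v in c.items()})
```

```text
row: [0.047, -0.027, 0.032, 0.012, 0.0, -0.0] dist cm 0.1 rows 0.1 yaw now -39.32 t 2.75 w 0.0941 F [-0.2 -0.1  0.3] p [0.4004 0.3301 0.3305]
[-0.179  0.001 -0.079] [-1.1   0.13  0.39  1.72 -0.05  1.31 -1.38]
pipette_bottle [0.407 0.337 0.079] 0.97 [[319. 209.]]
pipette_bottle [0.448 0.382 0.066] 0.55 [[321. 158.]]
pill_bottle [0.479 0.415 0.099] 0.92 [[324. 116.]]
pill_bottle [0.477 0.414 0.008] 0.74 [[322. 124.]]
stain_bottle [0.305 0.336 0.047] 0.66 [[262. 252.]]
stain_bottle [0.449 0.379 0.066] 0.63 [[323. 159.]]
squeeze_bottle [0.513 0.453 0.066] 0.82 [[326.  72.]]
old_rack [0.472 0.411 0.01 ] 0.7 [[321. 128.]]
seat_pipette [0.436 0.372 0.015] 0.44 [[319. 169.]]
```

View pics/w1.png

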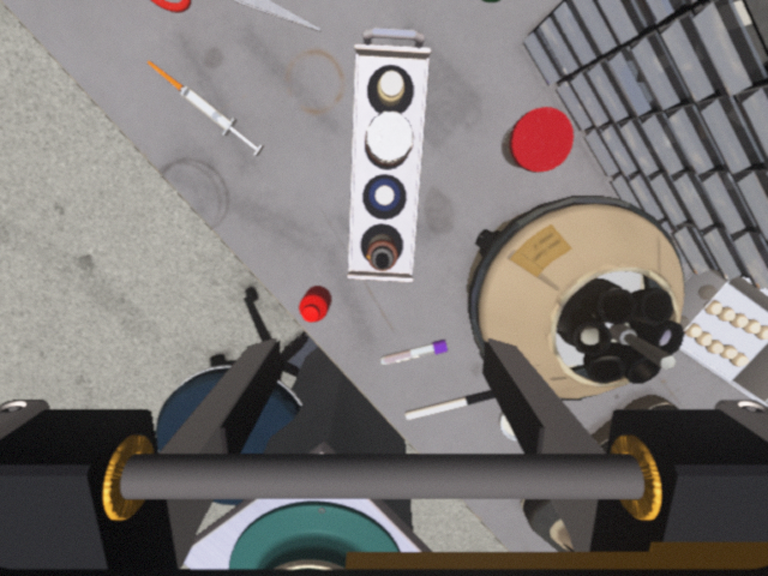

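Run:
```python
from h import *
c=dict(np.load("/tmp/w1.npz"));W=pts(c)
F=W.reshape(-1,3)
g={"pipette":(.404,.325,.117),"stain":(.44,.37,.082),"pill":(.477,.412,.1),"squeeze":(.513,.453,.069)}
for n,(x,y,z) in g.items():
    m=(np.hypot(F[:,0]-x,F[:,1]-y)<.03)&(abs(F[:,2]-z)<.008)
    q=F[m]; (cx,cy),rad=cv2.minEnclosingCircle((q[:,:2]*1000).astype(np.float32))
    print(n,m.sum(),np.round(np.median(q,0),4),np.round(q.mean(0),4),"enc",round(cx),round(cy),round(rad,1))
# rack: white px with z .005...022 
im=c["image"].astype(int)
# seats ring: dark & near z .015
gray=im.max(2)
m=(gray<70)&(abs(W[:,:,2]-.015)<.006)
uv=np.argwhere(m)[:,::-1]
for n,(x,y,z) in g.items():
    k=uv[np.linalg.norm(np.array([ray(c,u,.015)[:2] for u in uv])-[x,y],axis=1)<.034]
    X=np.array([ray(c,u,.015)[:2] for u in k])
    (cx,cy),rad=cv2.minEnclosingCircle((X*1000).astype(np.float32)); print(n,len(k),"seat enc",round(cx,1),round(cy,1),round(rad,1))
m=((im.min(2)>165)&(W[:,:,2]<.045)&(W[:,:,2]>-.01)).astype(np.uint8)
n,l,s,ce=cv2.connectedComponentsWithStats(m)
for i in range(1,n):
    if s[i,4]>300:
        uv=np.argwhere(l==i)[:,::-1]; X=np.array([ray(c,u,.013)[:2] for u in uv]);print(s[i],cv2.minAreaRect((X*1000).astype(np.float32)))
print("cmp", [np.round(proj(c,[.4,.32,.015]),1)])
```

```text
pipette 91 [0.4032 0.3326 0.1123] [0.4031 0.3322 0.1125] enc 403 332 6.4
stain 198 [0.4441 0.3788 0.081 ] [0.4441 0.3788 0.081 ] enc 444 379 9.4
pill 1296 [0.4809 0.4169 0.0999] [0.4809 0.4168 0.0997] enc 481 417 22.3
squeeze 330 [0.5148 0.4549 0.0677] [0.5147 0.4549 0.0676] enc 515 455 11.2
pipette 322 seat enc 403.9 335.0 23.6
stain 399 seat enc 436.9 369.2 31.7
pill 60 seat enc 460.1 401.9 20.7
squeeze 517 seat enc 516.7 458.3 23.9
[196   0  71  25 450] ((475.76800537109375, 590.6463012695312), (11.711599349975586, 89.30682373046875), 33.738704681396484)
[ 289   45   69  184 5438] ((460.1199951171875, 396.6199645996094), (234.5567626953125, 81.1529312133789), 47.541107177734375)
[154  75  64  55 536] ((353.4234619140625, 550.4119262695312), (19.87807273864746, 93.7177734375), 15.773201942443848)
[ 569  237   71   80 2882] ((673.9609985351562, -30.86086654663086), (90.55824279785156, 99.04825592041016), 18.06004524230957)
[317 287  45  17 306] ((338.06640625, 203.83843994140625), (13.72419261932373, 70.51165771484375), 65.95907592773438)
[337 333  52  18 344] ((319.1732177734375, 118.20780944824219), (11.831971168518066, 84.25245666503906), 66.52387237548828)
[ 154  416  195   58 2330] ((40.129974365234375, 90.95606994628906), (117.28626251220703, 351.2485046386719), 57.074283599853516)
cmp [array([[322.3, 213.5]])]
```

```bash
python3 -c "
from h import *
go(.4032,.3335,.033,-42.5)"
```

```text
row: [29.745, -0.009, -0.442, 0.052, 0.0, -0.0] dist cm 29.7 rows 5.9 yaw now -39.5 t 3.1 w 0.0938 F [-0.3 -0.2  0. ] p [0.4005 0.3301 0.3305]
```

Emit:
jog_arm --commands '[[[5,0,-0.44,0.052,0,0,1],[10,0,-0.44,0.052,0,0,1],[15,0,-0.44,0.052,0,0,1],[20,0,-0.44,0.052,0,0,1],[24,0,-0.44,0.052,0,0,1],[27,0,-0.44,0.052,0,0,1],[29.7,0,-0.44,0.052,0,0,1],[29.7,0,-0.44,0.052,0,0,1],[29.7,0,-0.44,0.052,0,0,1]]]'

```text
clock: 4.0
ee_pos: [0.4035, 0.3334, 0.034]
tool_rot: [1.731, 0.761, -1.732]
contact_force: [-0.8, 0.1, 1.0]
gripper_width: 0.0938
```

Run:
```python
from h import *
go(.4032,.3335,.033,-42.5)
c=r.capture("wrist");crop(c,160,150,480,480,1.8,"w2")
```

```text
row: [0.098, -0.028, 0.01, -0.0, 0.0, -0.0] dist cm 0.1 rows 0.0 yaw now -42.52 t 4.0 w 0.0938 F [-0.8  0.1  1. ] p [0.4035 0.3334 0.034 ]
```

View pics/w2.png

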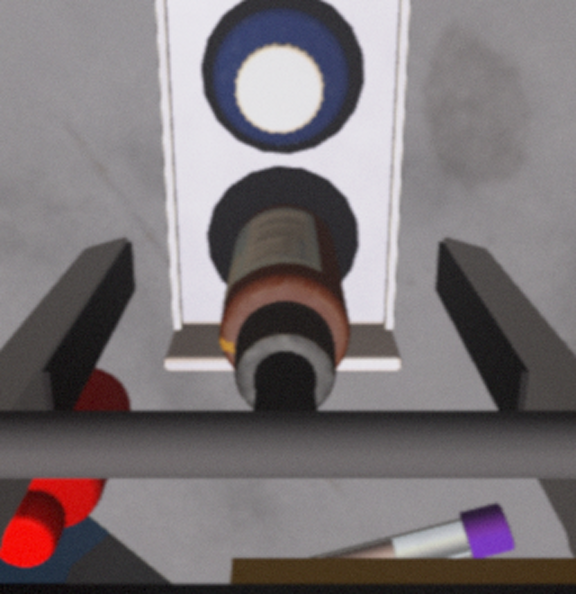

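```bash
cat >> h.py <<'E'
def overlay(c,name,circles,box,k):
    """circles: list of (x,y,z,rad)"""
    x0,y0,x1,y1=box
    im=cv2.resize(c["image"][y0:y1,x0:x1,::-1],None,fx=k,fy=k,interpolation=cv2.INTER_CUBIC)
    t=np.linspace(0,2*np.pi,60)
    for i,(x,y,z,rr) in enumerate(circles):
        q=(proj(c,np.stack([x+rr*np.cos(t),y+rr*np.sin(t),0*t+z],1))-[x0,y0])*k
        cv2.polylines(im,[np.round(q).astype(np.int32)],True,[(0,255,0),(0,255,255),(255,0,255),(255,255,0)][i%4],1)
    cv2.imwrite(f"pics/{name}.png",im)
E
python3 - <<'E'
from h import *
c=r.capture("wrist");s,p,R=state()
x,y=p[:2]
overlay(c,"w3",[(x,y,.065,.0165),(x,y,.015,.0165),(x,y,.015,.026)],(160,150,480,480),1.8)
E
```

```text
(no output)
```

View pics/w3.png

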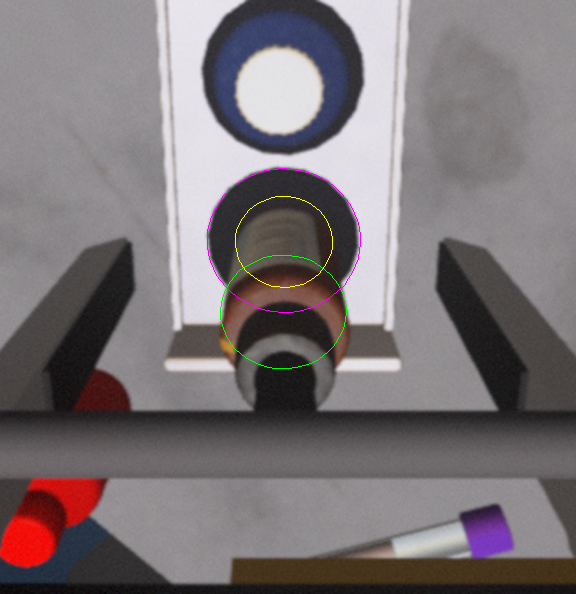

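Emit:
jog_arm --commands '[[[0.1,0.05,0.3,0,0,0,1],[0.1,0.05,0.3,0,0,0,-1],[0.1,0.05,0.3,0,0,0,-1],[0.1,0.05,0.3,0,0,0,-1],[0.1,0.05,0.3,0,0,0,-1],[0.1,0.05,0.3,0,0,0,-1],[0.1,0.05,0.3,0,0,0,-1]]]' --squeeze 15

```text
clock: 4.8
ee_pos: [0.4016, 0.3309, 0.0324]
tool_rot: [1.731, 0.761, -1.731]
contact_force: [-0.6, 0.3, 0.2]
gripper_width: 0.0493
```

Run:
```python
from h import *
go(.4032,.3335,.033,-42.5)
c=r.capture("wrist");s,p,R=state()
x,y=p[:2]
overlay(c,"w4",[(x,y,.065,.0165),(x,y,.015,.0165)],(160,150,480,480),1.8)
```

```text
row: [-0.06, -0.058, -0.306, -0.0, 0.0, -0.0] dist cm 0.3 rows 0.1 yaw now -42.51 t 4.8 w 0.0493 F [-0.6  0.3  0.2] p [0.4016 0.3309 0.0324]
```

View pics/w4.png

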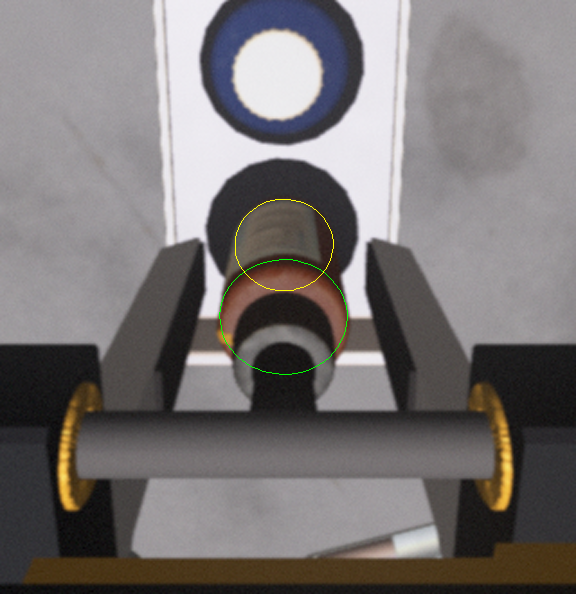

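Emit:
jog_arm --commands '[[[0,0,0,0,0,0,-1],[0,0,0,0,0,0,-1],[0,0,0,0,0,0,-1],[0,0,0,0,0,0,-1],[-1,0,0,0,0,0,-1],[-4,0,0,0,0,0,-1],[-8,0,0,0,0,0,-1]]]'

```text
clock: 5.55
ee_pos: [0.4009, 0.3301, 0.1129]
tool_rot: [1.729, 0.76, -1.733]
contact_force: [0.3, 0.8, 0.1]
gripper_width: 0.0316
```

Run:
```python
from h import *
for w in [(.35,.2,.56,-60),(.35,-.1,.56,-85),(.58,-.39,.3,-102.4),(.42,.10,.57,-60)]: go(*w)
print(np.round(r.sense()["q"],2))
c=r.capture("wrist");crop(c,160,150,480,480,1.8,"w5")
```

```text
row: [-44.669, 5.053, 13.151, 0.305, 0.003, -0.001] dist cm 46.8 rows 9.4 yaw now -42.53 t 5.55 w 0.0316 F [0.3 0.8 0.1] p [0.4009 0.3301 0.1129]
 row: [-44.601, 25.332, 35.259, 0.741, 0.002, -0.001] dist cm 62.2 rows 12.4 yaw now -42.53 t 5.55 w 0.0316 F [0.3 0.8 0.1] p [0.4009 0.3301 0.1129]
 row: [-18.571, 61.875, 41.011, 1.045, 0.002, -0.002] dist cm 76.5 rows 15.3 yaw now -42.53 t 5.55 w 0.0316 F [0.3 0.8 0.1] p [0.4009 0.3301 0.1129]
 row: [-45.658, 16.972, 15.792, 0.305, 0.003, -0.001] dist cm 51.2 rows 10.2 yaw now -42.53 t 5.55 w 0.0316 F [0.3 0.8 0.1] p [0.4009 0.3301 0.1129]
[-1.06  0.36  0.37  1.97 -0.17  0.84 -1.33]
```

View pics/w5.png

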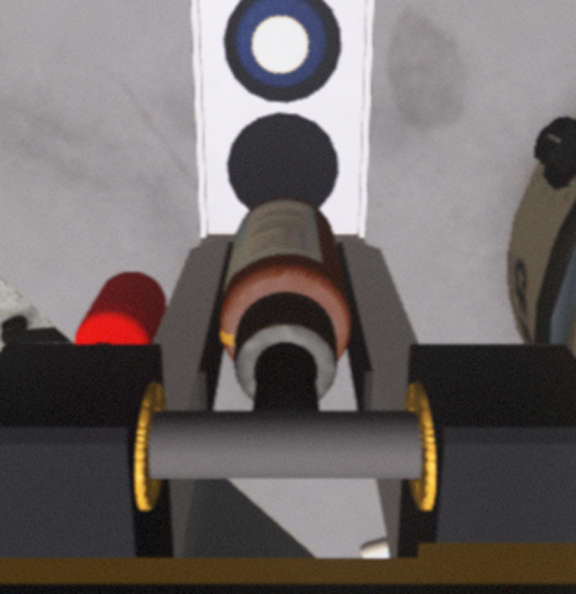

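Run:
```python
from h import *
go(.45,.2,.48,-57);go(.47,-.25,.48,-90)
```

```text
row: [-36.076, 12.357, 6.382, 0.252, -0.006, 0.0] dist cm 38.7 rows 7.7 yaw now -42.57 t 5.6 w 0.0314 F [4.9 3.3 8.4] p [0.4036 0.332  0.1196]
 row: [-36.245, 44.271, 38.17, 0.828, -0.005, 0.002] dist cm 68.8 rows 13.8 yaw now -42.57 t 5.6 w 0.0314 F [4.9 3.3 8.4] p [0.4036 0.332  0.1196]
```

Emit:
jog_arm --commands '[[[-36,12.4,6.4,0.25,0,0,-1],[-36,12.4,6.4,0.25,0,0,-1],[-36,12.4,6.4,0.25,0,0,-1],[-36,12.4,6.4,0.25,0,0,-1],[-36,12.4,6.4,0.25,0,0,-1],[-36,12.4,6.4,0.25,0,0,-1],[-36,12.4,6.4,0.25,0,0,-1],[-36,12.4,6.4,0.25,0,0,-1],[-36,12.4,6.4,0.25,0,0,-1]]]'

```text
clock: 6.5
ee_pos: [0.4512, 0.198, 0.4772]
tool_rot: [1.902, 0.563, -1.889]
contact_force: [0.4, -0.6, -1.1]
gripper_width: 0.0319
```

Run:
```python
from h import *
go(.47,-.22,.48,-87);print(np.round(r.sense()["q"],2))
```

```text
row: [-0.432, 36.087, 21.175, 0.523, -0.007, 0.002] dist cm 41.8 rows 8.4 yaw now -57.01 t 6.5 w 0.0319 F [ 0.4 -0.6 -1.1] p [0.4512 0.198  0.4772]
[-1.02  0.03  0.57  1.5  -0.02  1.61 -1.45]
```

Emit:
jog_arm --commands '[[[-0.4,36.1,21.2,0.52,0,0,-1],[-0.4,36.1,21.2,0.52,0,0,-1],[-0.4,36.1,21.2,0.52,0,0,-1],[-0.4,36.1,21.2,0.52,0,0,-1],[-0.4,36.1,21.2,0.52,0,0,-1],[-0.4,36.1,21.2,0.52,0,0,-1],[-0.4,36.1,21.2,0.52,0,0,-1],[-0.4,36.1,21.2,0.52,0,0,-1],[-0.4,36.1,21.2,0.52,0,0,-1],[-0.4,36.1,21.2,0.52,0,0,-1]]]'

```text
clock: 7.5
ee_pos: [0.4687, -0.221, 0.4761]
tool_rot: [2.192, 0.058, -2.195]
contact_force: [0.3, 0.6, -1.0]
gripper_width: 0.0317
```

Run:
```python
from h import *
go(.57,-.39,.25,-102.4);print(np.round(r.sense()["q"],2))
```

```text
row: [22.612, 17.403, -9.24, 0.27, 0.001, -0.001] dist cm 30.0 rows 6.0 yaw now -86.92 t 7.5 w 0.0317 F [ 0.3  0.6 -1. ] p [ 0.4687 -0.221   0.4761]
[-0.53  0.14  1.05  1.45 -0.12  1.62 -1.01]
```

Emit:
jog_arm --commands '[[[22.6,17.4,-9.2,0.27,0,0,-1],[22.6,17.4,-9.2,0.27,0,0,-1],[22.6,17.4,-9.2,0.27,0,0,-1],[22.6,17.4,-9.2,0.27,0,0,-1],[22.6,17.4,-9.2,0.27,0,0,-1],[22.6,17.4,-9.2,0.27,0,0,-1],[22.6,17.4,-9.2,0.27,0,0,-1],[22.6,17.4,-9.2,0.27,0,0,-1]]]'

```text
clock: 8.3
ee_pos: [0.5716, -0.3858, 0.2498]
tool_rot: [-2.108, 0.223, 2.112]
contact_force: [0.4, 0.0, -0.5]
gripper_width: 0.0316
```

Run:
```python
from h import *
go(.57,-.39,.25,-102.4);print(np.round(r.sense()["q"],2))
c=r.capture("wrist");crop(c,0,0,640,480,1.2,"w6");np.savez("/tmp/w6.npz",**{k:v for k,v in c.items()})
```

```text
row: [-0.022, 0.443, 0.072, 0.005, 0.002, 0.0] dist cm 0.4 rows 0.1 yaw now -102.12 t 8.3 w 0.0316 F [ 0.4  0.  -0.5] p [ 0.5716 -0.3858  0.2498]
[-0.02  0.67  0.93  1.4  -0.53  1.34 -0.85]
```

View pics/w6.png

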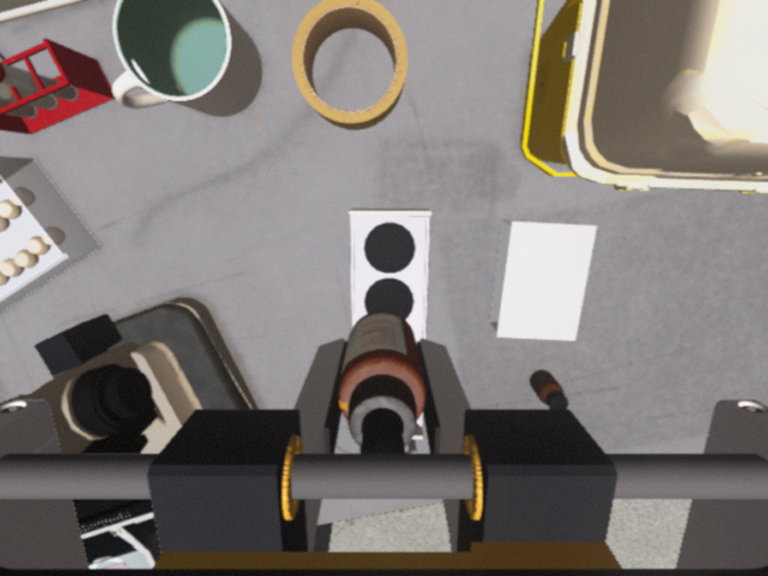

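Run:
```python
from h import *
c=dict(np.load("/tmp/w6.npz"))
g=c["image"].astype(int).max(2)
m=np.zeros((480,640),np.uint8);m[175:262,296:358]=g[175:262,296:358]<70
n,l,s,ce=cv2.connectedComponentsWithStats(m)
for i in range(1,n):
    if s[i,4]>100:
        uv=np.argwhere(l==i)[:,::-1]; X=np.array([ray(c,u,.015)[:2] for u in uv])*1000
        print(s[i],np.round(ce[i],1),cv2.minEnclosingCircle(X.astype(np.float32)),X.mean(0))
p=[ray(c,(u,v),.015) for u,v in [(292,176),(360,176)]];print(np.round(p,4))
```

```text
[ 305  187   40   39 1242] [324.3 206.1] ((584.1339111328125, -395.9836120605469), 23.96243667602539) [ 584.41680731 -396.09448949]
[305 233  39  29 934] [323.8 248.2] ((529.7869262695312, -383.6871337890625), 24.223289489746094) [ 533.35059938 -384.86461352]
[[ 0.627  -0.3665  0.015 ]
 [ 0.6103 -0.4441  0.015 ]]
```

Run:
```python
from h import *
go(.584,-.395,.075,-102.4)
```

```text
row: [17.632, 0.668, -1.359, 0.006, -0.0, 0.0] dist cm 17.7 rows 3.5 yaw now -102.08 t 8.35 w 0.0317 F [-0.4  0.6  0.4] p [ 0.572  -0.3856  0.2513]
```

Emit:
jog_arm --commands '[[[4,0.7,-1.4,0.006,0,0,-1],[9,0.7,-1.4,0.006,0,0,-1],[14,0.7,-1.4,0.006,0,0,-1],[17.5,0.7,-1.4,0.006,0,0,-1],[17.5,0.7,-1.4,0.006,0,0,-1],[17.5,0.7,-1.4,0.006,0,0,-1],[17.5,0.7,-1.4,0.006,0,0,-1]]]'

```text
clock: 9.05
ee_pos: [0.5854, -0.3968, 0.0791]
tool_rot: [-2.112, 0.231, 2.104]
contact_force: [0.5, -0.3, -0.3]
gripper_width: 0.0316
```

Run:
```python
from h import *
go(.584,-.395,.033,-102.4);print(np.round(r.sense()["q"],2))
c=r.capture("wrist");s,p,R=state()
x,y=p[:2]
overlay(c,"w7",[(x,y,.015,.026),(x,y,p[2]+.032,.0165)],(160,150,480,480),1.8)
crop(r.capture("top"),420,170,520,290,5,"t7")
```

```text
row: [4.61, -0.149, 0.198, -0.0, -0.004, -0.001] dist cm 4.6 rows 0.9 yaw now -102.4 t 9.05 w 0.0316 F [ 0.5 -0.3 -0.3] p [ 0.5854 -0.3968  0.0791]
[ 0.05  0.84  0.82  1.51 -0.67  1.08 -0.77]
```

View pics/w7.png

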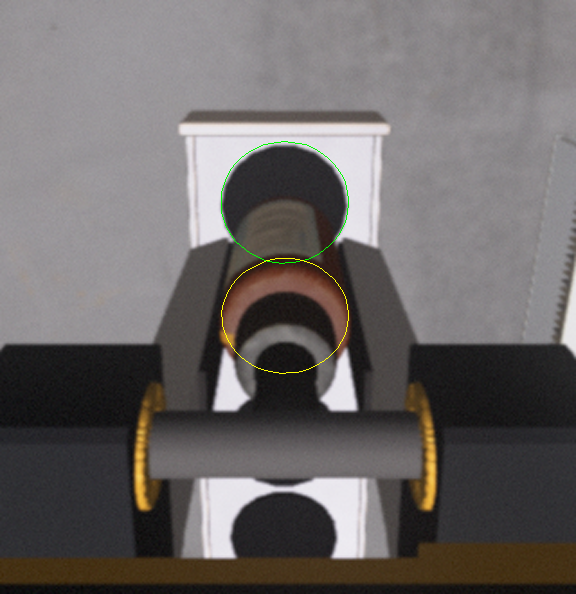

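View pics/t7.png

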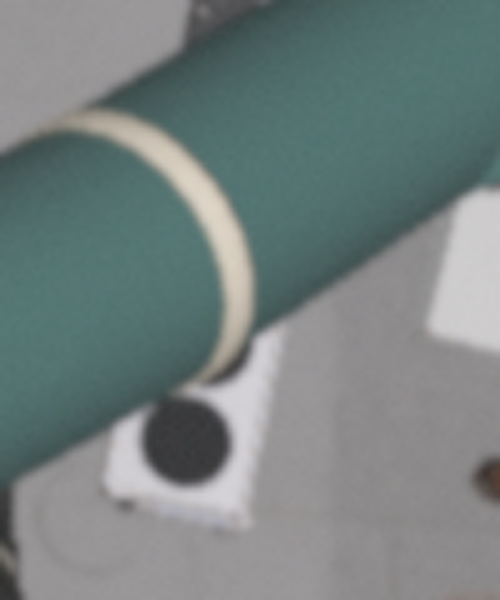

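Emit:
jog_arm --commands '[[[1.5,0,0.19,0,0,0,-1],[3,0,0.19,0,0,0,-1],[4,0,0.19,0,0,0,-1],[4.5,0,0.19,0,0,0,-1],[4.5,0,0.19,0,0,0,-1],[4.5,0,0.19,0,0,0,-1]]]'

```text
clock: 9.75
ee_pos: [0.5819, -0.3959, 0.0297]
tool_rot: [-2.106, 0.23, 2.107]
contact_force: [-1.3, 0.2, -0.1]
gripper_width: 0.0318
```

Run:
```python
from h import *
go(.5835,-.3964,.033,-102.4)
c=r.capture("wrist");s,p,R=state()
x,y=p[:2]
overlay(c,"w8",[(x,y,.015,.026),(x,y,.065,.0165)],(160,150,480,480),1.8)
```

```text
row: [-0.326, 0.016, -0.167, -0.001, 0.001, -0.0] dist cm 0.4 rows 0.1 yaw now -102.45 t 9.75 w 0.0318 F [-1.3  0.2 -0.1] p [ 0.5819 -0.3959  0.0297]
```

View pics/w8.png

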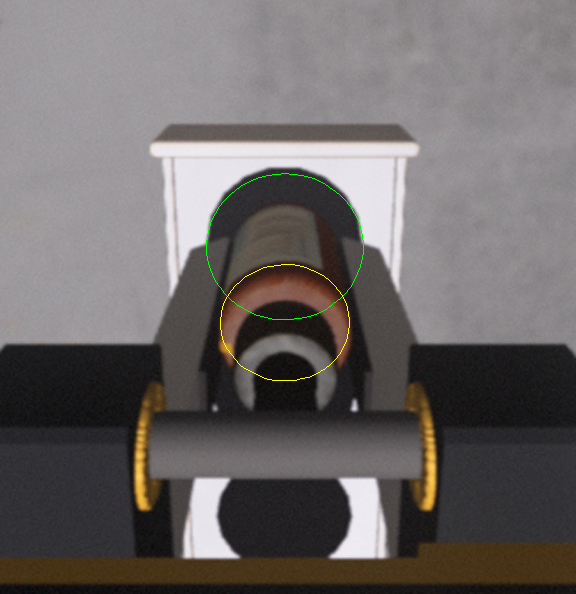

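Emit:
jog_arm --commands '[[[-0.3,0,0,0,0,0,-1],[-0.3,0,-0.17,0,0,0,-1],[-0.3,0,-0.17,0,0,0,-1],[-0.15,0,-0.17,0,0,0,-1],[-0.15,0,-0.17,0,0,0,-1]]]'

```text
clock: 10.3
ee_pos: [0.5837, -0.3962, 0.0317]
tool_rot: [-2.106, 0.23, 2.107]
contact_force: [-0.8, -0.1, -0.2]
gripper_width: 0.0319
```

Run:
```python
from h import *
go(.5835,-.3964,.033,-102.4)
c=r.capture("wrist");s,p,R=state()
x,y=p[:2]
overlay(c,"w9",[(x,y,.015,.026),(x,y,.065,.0165)],(160,150,480,480),1.8)
```

```text
row: [-0.127, 0.029, 0.017, -0.001, 0.0, 0.0] dist cm 0.1 rows 0.0 yaw now -102.44 t 10.3 w 0.0319 F [-0.8 -0.1 -0.2] p [ 0.5837 -0.3962  0.0317]
```

View pics/w9.png

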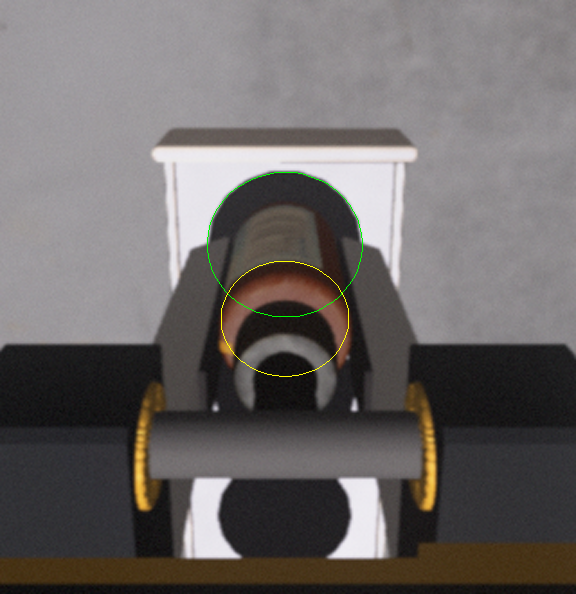

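Emit:
jog_arm --commands '[[[0,0,-0.2,0,0,0,-1],[0,0,-0.2,0,0,0,-1],[0.05,0,-0.2,0,0,0,-1],[0.05,0,-0.2,0,0,0,1],[0.05,0,-0.2,0,0,0,1],[0.05,0,-0.2,0,0,0,1],[0.05,0,-0.2,0,0,0,1],[-3,0,-0.2,0,0,0,1],[-8,0,-0.2,0,0,0,1],[-13,0,-0.2,0,0,0,1]]]'

```text
clock: 11.35
ee_pos: [0.5853, -0.3965, 0.1633]
tool_rot: [-2.105, 0.23, 2.108]
contact_force: [0.3, -0.6, 0.7]
gripper_width: 0.0842
```

Run:
```python
from h import *
go(.47,-.22,.46,-87);go(.50,-.36,.42,-95)
c=r.capture("wrist")
overlay(c,"w10",[(.5835,-.3964,.015,.026)],(160,150,480,480),1.8)
```

```text
row: [-29.656, -14.748, 15.101, -0.27, 0.001, 0.0] dist cm 36.4 rows 7.3 yaw now -102.46 t 11.35 w 0.0842 F [ 0.3 -0.6  0.7] p [ 0.5853 -0.3965  0.1633]
 row: [-25.663, -1.725, 9.146, -0.13, 0.001, 0.0] dist cm 27.3 rows 5.5 yaw now -102.46 t 11.35 w 0.0842 F [ 0.3 -0.6  0.7] p [ 0.5853 -0.3965  0.1633]
```

View pics/w10.png

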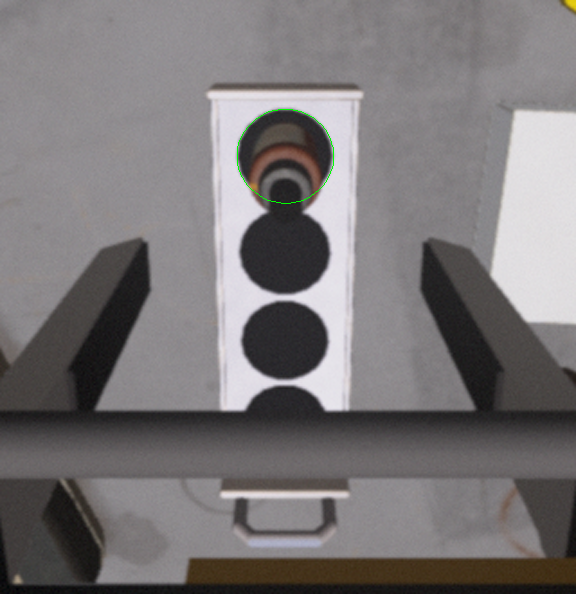

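Emit:
jog_arm --commands '[[[-29.7,-14.7,15.1,-0.27,0,0,1],[-29.7,-14.7,15.1,-0.27,0,0,1],[-29.7,-14.7,15.1,-0.27,0,0,1],[-29.7,-14.7,15.1,-0.27,0,0,1],[-29.7,-14.7,15.1,-0.27,0,0,1],[-29.7,-14.7,15.1,-0.27,0,0,1],[-29.7,-14.7,15.1,-0.27,0,0,1],[-29.7,-14.7,15.1,-0.27,0,0,1],[-29.7,-14.7,15.1,-0.27,0,0,1]]]'

```text
clock: 12.3
ee_pos: [0.4702, -0.22, 0.4605]
tool_rot: [2.198, 0.061, -2.19]
contact_force: [0.2, -0.3, -0.8]
gripper_width: 0.0942
```

Run:
```python
from h import *
go(.45,.22,.46,-42.5);print(np.round(r.sense()["q"],2))
```

```text
row: [0.093, -44.042, -0.39, -0.774, -0.004, -0.001] dist cm 44.0 rows 8.8 yaw now -86.86 t 12.3 w 0.0942 F [ 0.2 -0.3 -0.8] p [ 0.4702 -0.22    0.4605]
[-0.54  0.14  1.06  1.49 -0.12  1.58 -1.  ]
```

Emit:
jog_arm --commands '[[[0.1,-44,-0.4,-0.774,0,0,1],[0.1,-44,-0.4,-0.774,0,0,1],[0.1,-44,-0.4,-0.774,0,0,1],[0.1,-44,-0.4,-0.774,0,0,1],[0.1,-44,-0.4,-0.774,0,0,1],[0.1,-44,-0.4,-0.774,0,0,1],[0.1,-44,-0.4,-0.774,0,0,1],[0.1,-44,-0.4,-0.774,0,0,1],[0.1,-44,-0.4,-0.774,0,0,1],[0.1,-44,-0.4,-0.774,0,0,1]]]'

```text
clock: 13.3
ee_pos: [0.4499, 0.2241, 0.4549]
tool_rot: [1.724, 0.763, -1.732]
contact_force: [-0.1, 0.1, -1.8]
gripper_width: 0.094
```

Run:
```python
from h import *
a=np.radians(47.5);s4=np.array([.4035,.3334]);print([np.round(s4+.056*k*np.array([np.cos(a),np.sin(a)]),4) for k in range(4)])
go(.4413,.3747,.18,-42.5);print(np.round(r.sense()["q"],2))
```

```text
[array([0.4035, 0.3334]), array([0.4413, 0.3747]), array([0.4792, 0.416 ]), array([0.517 , 0.4573])]
 row: [27.449, -10.749, -10.697, 0.004, 0.005, 0.0] dist cm 31.4 rows 6.3 yaw now -42.27 t 13.3 w 0.094 F [-0.1  0.1 -1.8] p [0.4499 0.2241 0.4549]
[-1.08  0.06  0.6   1.52 -0.03  1.57 -1.22]
```

Emit:
jog_arm --commands '[[[27.4,-10.7,-10.7,0,0.005,0,1],[27.4,-10.7,-10.7,0,0.005,0,1],[27.4,-10.7,-10.7,0,0.005,0,1],[27.4,-10.7,-10.7,0,0.005,0,1],[27.4,-10.7,-10.7,0,0.005,0,1],[27.4,-10.7,-10.7,0,0.005,0,1],[27.4,-10.7,-10.7,0,0.005,0,1],[27.4,-10.7,-10.7,0,0.005,0,1],[27.4,-10.7,-10.7,0,0.005,0,1]]]'

```text
clock: 14.2
ee_pos: [0.4457, 0.369, 0.1849]
tool_rot: [1.739, 0.761, -1.729]
contact_force: [0.1, 0.0, -0.9]
gripper_width: 0.0939
```

Run:
```python
from h import *
c=r.capture("wrist");s,p,R=state()
x,y=p[:2]
go(.4413,.3747,.022,-42.5)
overlay(c,"w11",[(x,y,.015,.026),(x,y,.015,.017),(x,y,.057,.017),(.4413,.3747,.015,.026)],(160,150,480,480),1.8)
P=pts(c);np.save("/tmp/P.npy",P)
print('stain est',[ (np.round(b['xyz'],3),b['score']) for b in r.boxes_of(c,'stain_bottle')])
```

```text
row: [16.354, -0.712, 0.019, -0.004, -0.007, -0.0] dist cm 16.4 rows 3.3 yaw now -42.73 t 14.25 w 0.094 F [-0.4 -0.4  0.9] p [0.4459 0.3692 0.1855]
stain est [(array([0.452, 0.382, 0.065]), 0.87), (array([0.305, 0.337, 0.048]), 0.68), (array([0.516, 0.454, 0.068]), 0.61)]
```

View pics/w11.png

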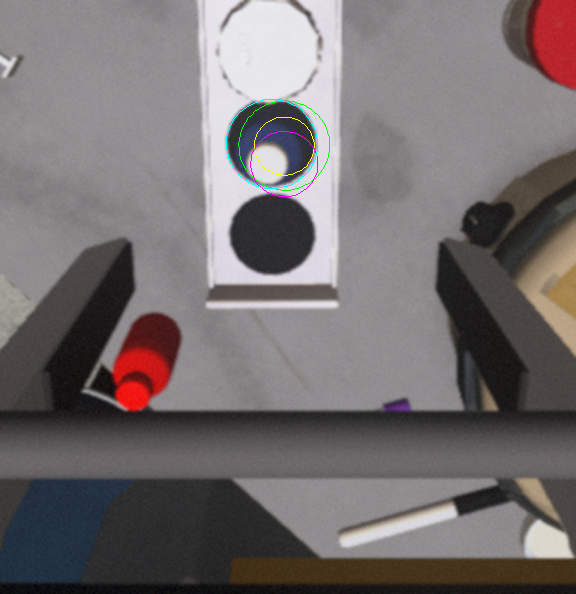

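Emit:
jog_arm --commands '[[[4,-0.7,0,0,-0.007,0,1],[9,-0.7,0,0,-0.007,0,1],[13,-0.7,0,0,-0.007,0,1],[15.6,-0.7,0,0,-0.007,0,1],[15.6,-0.7,0,0,-0.007,0,1],[15.6,-0.7,0,0,-0.007,0,1]]]'

```text
clock: 14.9
ee_pos: [0.4409, 0.3756, 0.0297]
tool_rot: [1.733, 0.759, -1.733]
contact_force: [-0.1, -0.5, 1.2]
gripper_width: 0.0939
```

Run:
```python
from h import *
c=r.capture("wrist");s,p,R=state()
x,y=p[:2]
go(.4413,.3747,.023,-42.5)
overlay(c,"w12",[(x,y,.015,.026),(x,y,.015,.017),(x,y,.057,.017),(x,y,.082,.009)],(160,150,480,480),1.8)
```

```text
row: [0.723, 0.102, 0.087, -0.003, -0.001, -0.0] dist cm 0.7 rows 0.1 yaw now -42.66 t 14.95 w 0.0939 F [-0.  -0.7  0.4] p [0.4411 0.376  0.0302]
```

View pics/w12.png

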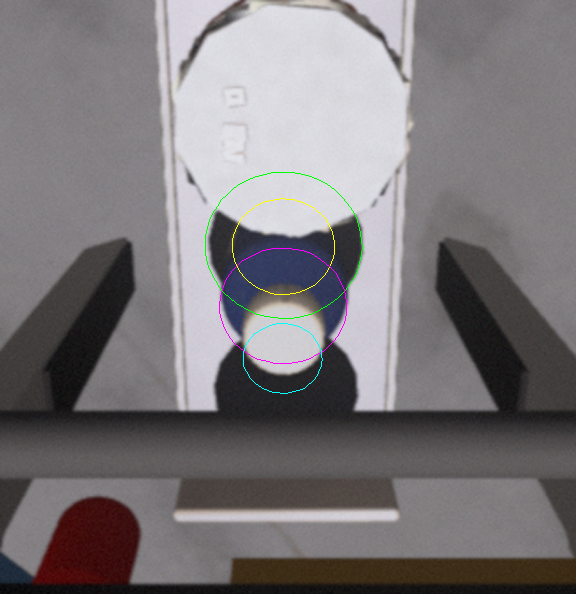

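Emit:
jog_arm --commands '[[[0.3,0.05,-0.42,0,0,0,1],[0.6,0.05,-0.42,0,0,0,1],[0.6,0.05,-0.42,0,0,0,-1],[0.6,0.05,-0.42,0,0,0,-1],[0.6,0.05,-0.42,0,0,0,-1],[0.6,0.05,-0.42,0,0,0,-1],[0.6,0.05,-0.42,0,0,0,-1],[0.6,0.05,-0.42,0,0,0,-1]]]'

```text
clock: 15.75
ee_pos: [0.4431, 0.3782, 0.0219]
tool_rot: [1.731, 0.759, -1.734]
contact_force: [0.5, 0.7, -0.3]
gripper_width: 0.05
```

Run:
```python
from h import *
c=r.capture("wrist");s,p,R=state()
x,y=p[:2]
go(.4413,.3747,.023,-42.5)
overlay(c,"w13",[(x,y,.015,.017),(x,y,.057,.017),(x,y,.082,.009)],(160,150,480,480),1.8)
```

```text
row: [-0.102, 0.104, 0.384, -0.002, 0.002, -0.0] dist cm 0.4 rows 0.1 yaw now -42.63 t 15.8 w 0.0451 F [0.9 1.1 0.1] p [0.4431 0.3782 0.022 ]
```

View pics/w13.png

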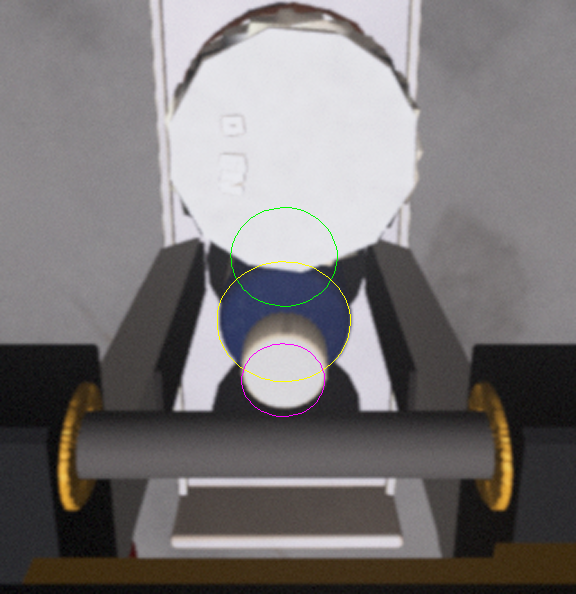

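Emit:
jog_arm --commands '[[[0,0,-0.08,0,0,0,-1],[0,0,-0.08,0,0,0,-1],[0,0,-0.08,0,0,0,-1],[0,0,-0.08,0,0,0,-1],[-1,0,-0.08,0,0,0,-1],[-4,0,0,0,0,0,-1],[-9,0,0,0,0,0,-1],[-14,0,0,0,0,0,-1],[-14,0,0,0,0,0,-1]]]'

```text
clock: 16.7
ee_pos: [0.4457, 0.38, 0.1689]
tool_rot: [1.74, 0.763, -1.728]
contact_force: [0.8, 0.7, -1.6]
gripper_width: 0.033
```

Run:
```python
from h import *
c=r.capture("wrist");s,p,R=state()
x,y=p[:2]
go(.45,.2,.48,-57)
overlay(c,"w14",[(x,y,p[2]-.007,.017),(x,y,p[2]+.035,.017),(x,y,p[2]+.06,.009)],(160,150,480,480),1.8)
```

```text
row: [-31.484, 12.548, 12.712, 0.251, -0.004, 0.001] dist cm 36.2 rows 7.2 yaw now -42.64 t 16.75 w 0.0329 F [ 0.1 -0.5 -1.4] p [0.4445 0.3794 0.1657]
```

View pics/w14.png

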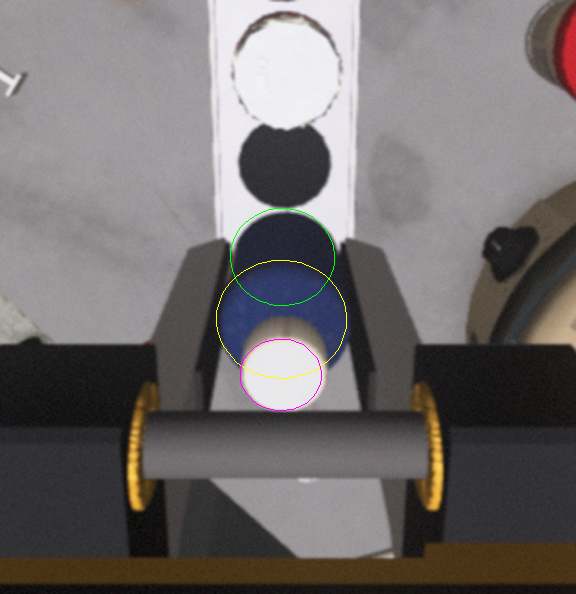

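Emit:
jog_arm --commands '[[[-31.5,12.5,12.7,0.25,0,0,-1],[-31.5,12.5,12.7,0.25,0,0,-1],[-31.5,12.5,12.7,0.25,0,0,-1],[-31.5,12.5,12.7,0.25,0,0,-1],[-31.5,12.5,12.7,0.25,0,0,-1],[-31.5,12.5,12.7,0.25,0,0,-1],[-31.5,12.5,12.7,0.25,0,0,-1],[-31.5,12.5,12.7,0.25,0,0,-1],[-31.5,12.5,12.7,0.25,0,0,-1]]]'

```text
clock: 17.65
ee_pos: [0.45, 0.2002, 0.4779]
tool_rot: [1.894, 0.561, -1.895]
contact_force: [-0.0, -0.7, -0.9]
gripper_width: 0.0332
```

```bash
python3 -c "
from h import *
go(.47,-.22,.48,-87)"
```

```text
row: [-0.2, 36.338, 21.191, 0.523, 0.0, -0.0] dist cm 42.1 rows 8.4 yaw now -57.03 t 17.65 w 0.0332 F [-0.  -0.7 -0.9] p [0.45   0.2002 0.4779]
```

Emit:
jog_arm --commands '[[[-0.2,36.3,21.2,0.52,0,0,-1],[-0.2,36.3,21.2,0.52,0,0,-1],[-0.2,36.3,21.2,0.52,0,0,-1],[-0.2,36.3,21.2,0.52,0,0,-1],[-0.2,36.3,21.2,0.52,0,0,-1],[-0.2,36.3,21.2,0.52,0,0,-1],[-0.2,36.3,21.2,0.52,0,0,-1],[-0.2,36.3,21.2,0.52,0,0,-1],[-0.2,36.3,21.2,0.52,0,0,-1],[-0.2,36.3,21.2,0.52,0,0,-1]]]'

```text
clock: 18.65
ee_pos: [0.4694, -0.2209, 0.4775]
tool_rot: [2.187, 0.054, -2.199]
contact_force: [0.3, 0.9, -0.8]
gripper_width: 0.0333
```

```bash
python3 -c "
from h import *
go(.5288,-.3844,.18,-102.4)"
```

```text
row: [29.774, 16.55, -5.238, 0.269, 0.005, -0.004] dist cm 34.5 rows 6.9 yaw now -87.0 t 18.65 w 0.0333 F [ 0.3  0.9 -0.8] p [ 0.4694 -0.2209  0.4775]
```

Emit:
jog_arm --commands '[[[10,12,-4,0.15,0,0,-1],[10,12,-4,0.15,0,0,-1],[10,12,-4,0.15,0,0,-1],[29.8,16.5,-5.2,0.27,0.005,-0.004,-1],[29.8,16.5,-5.2,0.27,0.005,-0.004,-1],[29.8,16.5,-5.2,0.27,0.005,-0.004,-1],[29.8,16.5,-5.2,0.27,0.005,-0.004,-1],[29.8,16.5,-5.2,0.27,0.005,-0.004,-1],[29.8,16.5,-5.2,0.27,0.005,-0.004,-1],[29.8,16.5,-5.2,0.27,0.005,-0.004,-1]]]'

```text
clock: 19.65
ee_pos: [0.5315, -0.3809, 0.1837]
tool_rot: [-2.114, 0.223, 2.103]
contact_force: [-0.4, 0.6, -0.3]
gripper_width: 0.0329
```

Run:
```python
from h import *
c=r.capture("wrist");s,p,R=state()
x,y=p[:2]
go(.5288,-.3844,.06,-102.4)
overlay(c,"w15",[(.5288,-.3844,.015,.026),(x,y,p[2]-.007,.017),(.5835,-.3964,.015,.026),(x,y,p[2]+.06,.009)],(160,150,480,480),1.8)
```

```text
row: [12.422, 0.414, 0.284, 0.004, -0.006, 0.002] dist cm 12.4 rows 2.5 yaw now -102.17 t 19.7 w 0.0336 F [-0.2 -0.9 -0.8] p [ 0.5317 -0.3811  0.1842]
```

View pics/w15.png

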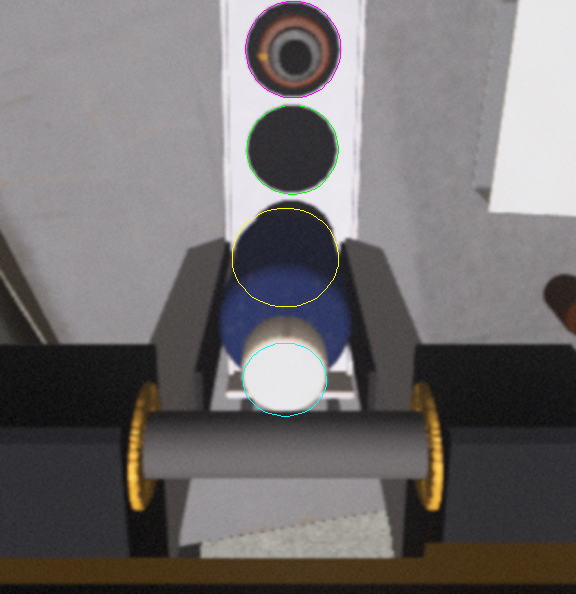

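Emit:
jog_arm --commands '[[[4,0.4,0.28,0.004,-0.006,0.002,-1],[8.5,0.4,0.28,0.004,-0.006,0.002,-1],[12,0.4,0.28,0.004,-0.006,0.002,-1],[13,0.4,0.28,0.004,-0.006,0.002,-1],[13,0.4,0.28,0.004,-0.006,0.002,-1],[13,0.4,0.28,0.004,-0.006,0.002,-1],[13,0.4,0.28,0.004,-0.006,0.002,-1]]]'

```text
clock: 20.4
ee_pos: [0.5287, -0.385, 0.0543]
tool_rot: [-2.107, 0.23, 2.107]
contact_force: [-0.3, -0.1, 0.0]
gripper_width: 0.0332
```

Run:
```python
from h import *
go(.5288,-.3844,.024,-102.4)
```

```text
row: [3.032, -0.06, 0.009, -0.0, -0.0, -0.0] dist cm 3.0 rows 0.6 yaw now -102.43 t 20.4 w 0.0332 F [-0.3 -0.1  0. ] p [ 0.5287 -0.385   0.0543]
```

Emit:
jog_arm --commands '[[[1,-0.06,0,0,0,0,-1],[2,-0.06,0,0,0,0,-1],[2.6,-0.06,0,0,0,0,-1],[3,-0.06,0,0,0,0,-1],[3,-0.06,0,0,0,0,-1],[3,-0.06,0,0,0,0,-1]]]'

```text
clock: 21.0
ee_pos: [0.5277, -0.3838, 0.0218]
tool_rot: [-2.103, 0.229, 2.109]
contact_force: [-0.0, -0.3, -0.8]
gripper_width: 0.0332
```

Run:
```python
from h import *
go(.5288,-.3844,.024,-102.4)
c=r.capture("wrist")
s,p,R=state();x,y=p[:2]
overlay(c,"w16",[(.5288,-.3844,.015,.026),(x,y,p[2]-.007,.017),(x,y,p[2]+.06,.009)],(160,150,480,480),1.8)
```

```text
row: [-0.222, 0.031, -0.119, -0.001, 0.003, 0.001] dist cm 0.3 rows 0.1 yaw now -102.45 t 21.0 w 0.0332 F [-0.  -0.3 -0.8] p [ 0.5277 -0.3838  0.0218]
```

View pics/w16.png

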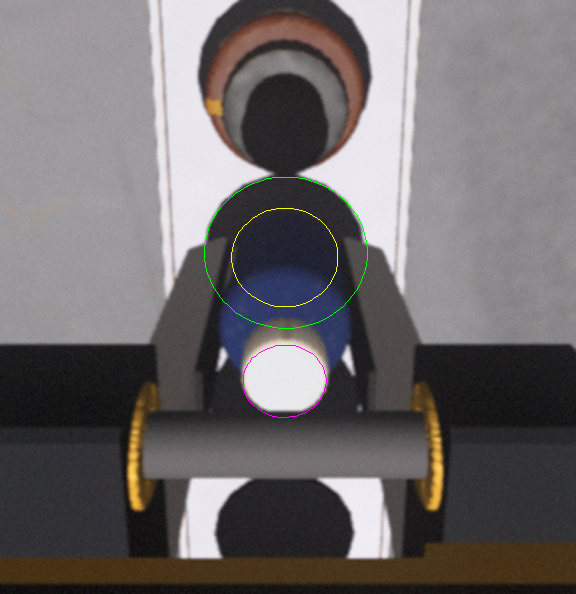

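Emit:
jog_arm --commands '[[[-0.1,0,-0.12,0,0,0,-1],[-0.1,0,-0.12,0,0,0,-1],[-0.05,0,-0.12,0,0,0,1],[-0.05,0,-0.12,0,0,0,1],[-0.05,0,-0.12,0,0,0,1],[-0.05,0,-0.12,0,0,0,1],[-2,0,-0.12,0,0,0,1],[-6,0,-0.12,0,0,0,1],[-11,0,-0.12,0,0,0,1],[-16,0,-0.12,0,0,0,1]]]'

```text
clock: 22.05
ee_pos: [0.5287, -0.3843, 0.1852]
tool_rot: [-2.103, 0.23, 2.109]
contact_force: [-0.9, -0.2, 0.4]
gripper_width: 0.0925
```

Run:
```python
from h import *
c=r.capture("wrist")
overlay(c,"w17",[(.5288,-.3844,.015,.026),(.5288,-.3844,.015,.017),(.5288,-.3844,.082,.009),(.5835,-.3964,.015,.0165)],(160,150,480,480),1.8)
go(.47,-.22,.46,-87)
```

```text
row: [-26.745, -14.907, 9.371, -0.271, -0.005, -0.004] dist cm 32.0 rows 6.4 yaw now -102.51 t 22.1 w 0.0931 F [ 1.4 -1.4  9.3] p [ 0.5305 -0.3869  0.1935]
```

View pics/w17.png

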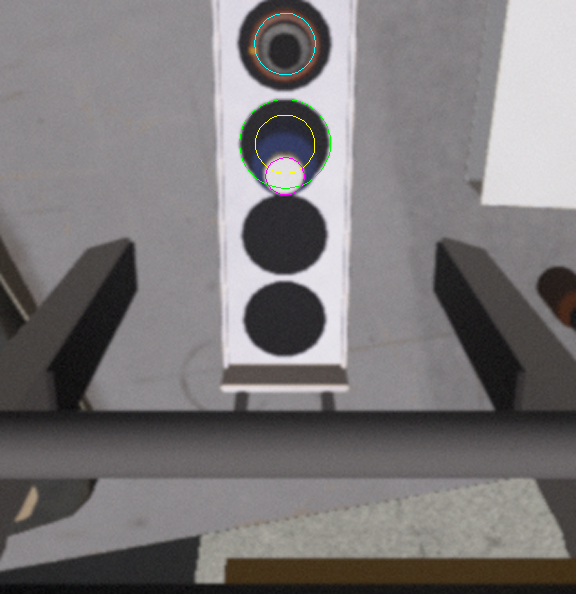

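Stain bottle is well centred on the 3rd seat (crop (285,145)). Next is the pill bottle.

Emit:
jog_arm --commands '[[[-26.7,-14.9,9.4,-0.27,0,0,1],[-26.7,-14.9,9.4,-0.27,0,0,1],[-26.7,-14.9,9.4,-0.27,0,0,1],[-26.7,-14.9,9.4,-0.27,0,0,1],[-26.7,-14.9,9.4,-0.27,0,0,1],[-26.7,-14.9,9.4,-0.27,0,0,1],[-26.7,-14.9,9.4,-0.27,0,0,1],[-26.7,-14.9,9.4,-0.27,0,0,1],[-26.7,-14.9,9.4,-0.27,0,0,1]]]'

```text
clock: 23.0
ee_pos: [0.4699, -0.2191, 0.4495]
tool_rot: [2.194, 0.061, -2.197]
contact_force: [0.7, 0.1, -0.3]
gripper_width: 0.0939
```

```bash
python3 -c "
from h import *
go(.45,.22,.46,-42.5)"
```

```text
row: [-0.945, -43.952, -0.332, -0.776, 0.0, 0.003] dist cm 44.0 rows 8.8 yaw now -86.97 t 23.0 w 0.0939 F [ 0.7  0.1 -0.3] p [ 0.4699 -0.2191  0.4495]
```

Emit:
jog_arm --commands '[[[-1,-44,-0.3,-0.776,0,0,1],[-1,-44,-0.3,-0.776,0,0,1],[-1,-44,-0.3,-0.776,0,0,1],[-1,-44,-0.3,-0.776,0,0,1],[-1,-44,-0.3,-0.776,0,0,1],[-1,-44,-0.3,-0.776,0,0,1],[-1,-44,-0.3,-0.776,0,0,1],[-1,-44,-0.3,-0.776,0,0,1],[-1,-44,-0.3,-0.776,0,0,1],[-1,-44,-0.3,-0.776,0,0,1]]]'

```text
clock: 24.0
ee_pos: [0.449, 0.2257, 0.4576]
tool_rot: [1.722, 0.766, -1.733]
contact_force: [-0.1, 1.1, -1.3]
gripper_width: 0.0941
```

```bash
python3 -c "
from h import *
go(.4800,.4165,.18,-42.5)"
```

```text
row: [27.698, -10.453, -16.367, 0.005, 0.005, 0.002] dist cm 33.8 rows 6.8 yaw now -42.19 t 24.0 w 0.0941 F [-0.1  1.1 -1.3] p [0.449  0.2257 0.4576]
```

Emit:
jog_arm --commands '[[[27.7,-10.5,-16.4,0.005,0.005,0,1],[27.7,-10.5,-16.4,0.005,0.005,0,1],[27.7,-10.5,-16.4,0.005,0.005,0,1],[27.7,-10.5,-16.4,0.005,0.005,0,1],[27.7,-10.5,-16.4,0.005,0.005,0,1],[27.7,-10.5,-16.4,0.005,0.005,0,1],[27.7,-10.5,-16.4,0.005,0.005,0,1],[27.7,-10.5,-16.4,0.005,0.005,0,1],[27.7,-10.5,-16.4,0.005,0.005,0,1],[27.7,-10.5,-16.4,0.005,0.005,0,1]]]'

```text
clock: 25.0
ee_pos: [0.4841, 0.4114, 0.1842]
tool_rot: [1.741, 0.761, -1.734]
contact_force: [-0.0, 0.6, 0.6]
gripper_width: 0.0941
```

Run:
```python
from h import *
go(.4800,.4165,.042,-42.5)
c=r.capture("wrist")
overlay(c,"w18",[(.4792,.416,.015,.026),(.4792,.416,.1,.022),(.517,.4573,.015,.026),(.4413,.3747,.015,.026)],(160,100,480,430),1.8)
```

```text
row: [14.224, -0.615, -0.02, -0.008, -0.005, 0.002] dist cm 14.2 rows 2.8 yaw now -42.93 t 25.0 w 0.0941 F [-0.   0.6  0.6] p [0.4841 0.4114 0.1842]
```

View pics/w18.png

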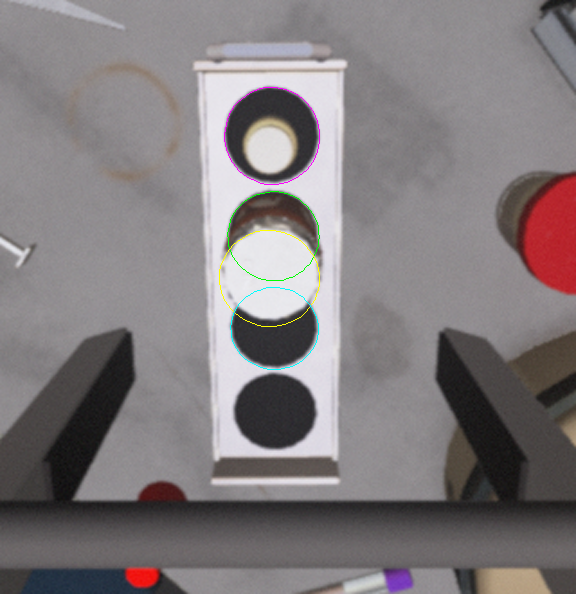

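Run:
```python
from h import *
go(.4811,.417,.044,-42.5)
```

```text
row: [14.06, -0.533, -0.101, -0.007, -0.006, 0.002] dist cm 14.1 rows 2.8 yaw now -42.91 t 25.05 w 0.0942 F [-0.2  0.1  0.2] p [0.484  0.4118 0.1846]
```

Emit:
jog_arm --commands '[[[2,-0.5,-0.1,-0.007,-0.006,0.002,1],[6,-0.5,-0.1,-0.007,-0.006,0.002,1],[10.5,-0.5,-0.1,-0.007,-0.006,0.002,1],[13,-0.5,-0.1,-0.007,-0.006,0.002,1],[14,-0.5,-0.1,-0.007,-0.006,0.002,1],[14,-0.5,-0.1,-0.007,-0.006,0.002,1],[14,-0.5,-0.1,-0.007,-0.006,0.002,1]]]'

```text
clock: 25.75
ee_pos: [0.4808, 0.4182, 0.0447]
tool_rot: [1.73, 0.764, -1.73]
contact_force: [0.4, 0.3, -0.1]
gripper_width: 0.094
```

Run:
```python
from h import *
c=r.capture("wrist");s,p,R=state()
x,y=p[:2]
go(.4811,.417,.042,-42.5)
overlay(c,"w19",[(x,y,.100,.022),(x,y,.015,.023)],(160,150,480,480),1.8)
```

```text
row: [0.296, 0.109, 0.083, 0.002, -0.001, 0.001] dist cm 0.3 rows 0.1 yaw now -42.4 t 25.8 w 0.0939 F [0.6 0.8 0.8] p [0.4809 0.4183 0.045 ]
```

View pics/w19.png

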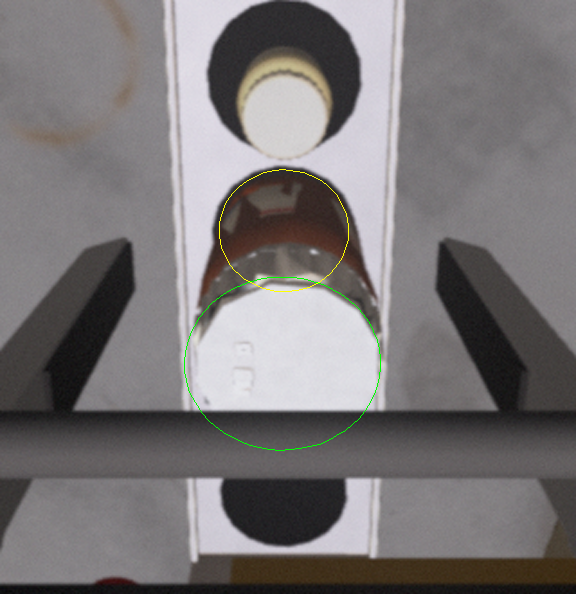

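Emit:
jog_arm --commands '[[[0.9,0.05,0.08,0,0,0,1],[0.9,0.05,0.08,0,0,0,-1],[0.9,0.05,0.08,0,0,0,-1],[0.9,0.05,0.08,0,0,0,-1],[0.9,0.05,0.08,0,0,0,-1],[0.9,0.05,0.08,0,0,0,-1],[0.9,0.05,0.08,0,0,0,-1],[0.9,0.05,0.08,0,0,0,-1],[0.9,0.05,0.08,0,0,0,-1],[0.9,0.05,0.08,0,0,0,-1]]]' --squeeze 18

```text
clock: 26.8
ee_pos: [0.4799, 0.4168, 0.0342]
tool_rot: [1.728, 0.763, -1.732]
contact_force: [0.1, -0.4, 0.4]
gripper_width: 0.0447
```

Emit:
jog_arm --commands '[[[0,0,0,0,0,0,-1],[-1,0,0,0,0,0,-1],[-4,0,0,0,0,0,-1],[-9,0,0,0,0,0,-1],[-14,0,0,0,0,0,-1],[-14,0,0,0,0,0,-1]]]'

```text
clock: 27.4
ee_pos: [0.4826, 0.4184, 0.1816]
tool_rot: [1.738, 0.766, -1.725]
contact_force: [0.6, -1.3, -1.7]
gripper_width: 0.045
```

Run:
```python
from h import *
c=r.capture("wrist");s,p,R=state()
x,y=p[:2]
go(.45,.2,.48,-57)
overlay(c,"w20",[(x,y,p[2]-.021,.023),(x,y,p[2]+.064,.022)],(160,150,480,480),1.8)
```

```text
row: [-30.273, 12.352, 18.075, 0.255, -0.004, 0.001] dist cm 37.4 rows 7.5 yaw now -42.4 t 27.45 w 0.0443 F [ 0.6  0.1 -2.4] p [0.4813 0.4179 0.1781]
```

View pics/w20.png

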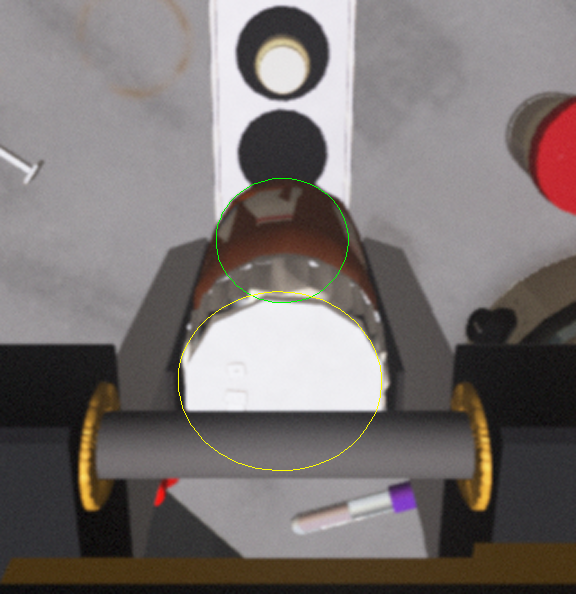

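Emit:
jog_arm --commands '[[[-30.3,12.4,18,0.25,0,0,-1],[-30.3,12.4,18,0.25,0,0,-1],[-30.3,12.4,18,0.25,0,0,-1],[-30.3,12.4,18,0.25,0,0,-1],[-30.3,12.4,18,0.25,0,0,-1],[-30.3,12.4,18,0.25,0,0,-1],[-30.3,12.4,18,0.25,0,0,-1],[-30.3,12.4,18,0.25,0,0,-1],[-30.3,12.4,18,0.25,0,0,-1],[-30.3,12.4,18,0.25,0,0,-1]]]'

```text
clock: 28.45
ee_pos: [0.4504, 0.2011, 0.4765]
tool_rot: [1.888, 0.565, -1.894]
contact_force: [0.2, 0.6, -1.9]
gripper_width: 0.0444
```

```bash
python3 -c "
from h import *
go(.47,-.22,.48,-87)"
```

```text
row: [-0.32, 36.27, 21.482, 0.529, 0.003, -0.0] dist cm 42.2 rows 8.4 yaw now -56.7 t 28.45 w 0.0444 F [ 0.2  0.6 -1.9] p [0.4504 0.2011 0.4765]
```

Emit:
jog_arm --commands '[[[-0.3,36.3,21.5,0.53,0,0,-1],[-0.3,36.3,21.5,0.53,0,0,-1],[-0.3,36.3,21.5,0.53,0,0,-1],[-0.3,36.3,21.5,0.53,0,0,-1],[-0.3,36.3,21.5,0.53,0,0,-1],[-0.3,36.3,21.5,0.53,0,0,-1],[-0.3,36.3,21.5,0.53,0,0,-1],[-0.3,36.3,21.5,0.53,0,0,-1],[-0.3,36.3,21.5,0.53,0,0,-1],[-0.3,36.3,21.5,0.53,0,0,-1]]]'

```text
clock: 29.45
ee_pos: [0.4689, -0.225, 0.4786]
tool_rot: [2.192, 0.044, -2.204]
contact_force: [0.1, -0.3, -1.4]
gripper_width: 0.0444
```

```bash
python3 -c "
from h import *
go(.4741,-.3724,.45,-102.4);go(.4741,-.3724,.18,-102.4)"
```

```text
row: [2.905, 14.737, 0.107, 0.26, 0.005, -0.003] dist cm 15.0 rows 3.0 yaw now -87.52 t 29.45 w 0.0444 F [ 0.1 -0.3 -1.4] p [ 0.4689 -0.225   0.4786]
 row: [29.905, 14.663, -0.046, 0.26, 0.005, -0.003] dist cm 33.3 rows 6.7 yaw now -87.52 t 29.45 w 0.0444 F [ 0.1 -0.3 -1.4] p [ 0.4689 -0.225   0.4786]
```

Emit:
jog_arm --commands '[[[2.9,14.7,0,0.26,0.005,-0.003,-1],[2.9,14.7,0,0.26,0.005,-0.003,-1],[2.9,14.7,0,0.26,0.005,-0.003,-1],[20,14.7,0,0.26,0.005,-0.003,-1],[20,14.7,0,0.26,0.005,-0.003,-1],[20,14.7,0,0.26,0.005,-0.003,-1],[20,14.7,0,0.26,0.005,-0.003,-1],[20,14.7,0,0.26,0.005,-0.003,-1],[20,14.7,0,0.26,0.005,-0.003,-1]]]'

```text
clock: 30.35
ee_pos: [0.4776, -0.3672, 0.2808]
tool_rot: [-2.112, 0.219, 2.108]
contact_force: [-0.5, -0.1, 0.3]
gripper_width: 0.0446
```

Run:
```python
from h import *
go(.4741,-.3724,.06,-102.4);print(np.round(r.sense()["q"],2))
for n in ["scene","top"]:
    c=r.capture(n);crop(c,0,0,640,480,1,n+"21")
```

```text
row: [22.074, 0.632, 0.272, 0.008, -0.002, 0.002] dist cm 22.1 rows 4.4 yaw now -101.97 t 30.35 w 0.0446 F [-0.5 -0.1  0.3] p [ 0.4776 -0.3672  0.2808]
[-0.17  0.52  1.11  1.61 -0.48  1.32 -0.77]
```

View pics/scene21.png

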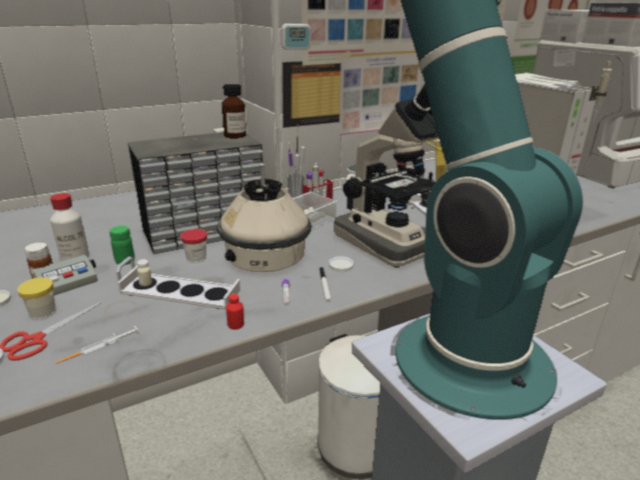

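View pics/top21.png

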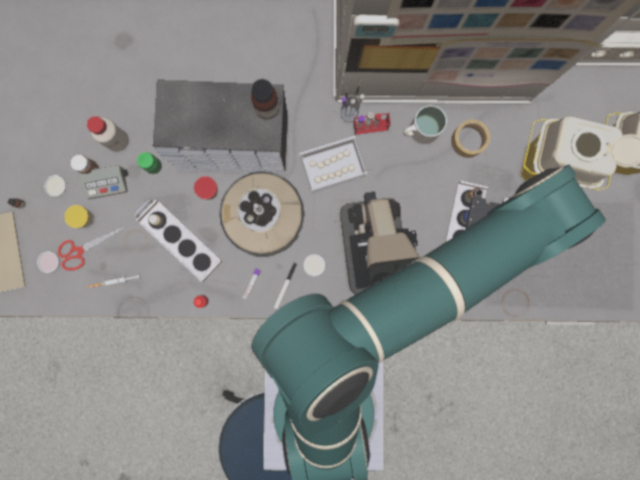

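Run:
```python
from h import *
c=r.capture("top");W=pts(c);im=c["image"].astype(int)
m=(W[:,:,2]>.45)
# forearm points over microscope footprint
F=W[m]
k=(F[:,0]>.25)&(F[:,0]<.48)&(F[:,1]<-.04)&(F[:,1]>-.24)
for y in np.arange(-.03,-.30,-.03):
    q=F[(abs(F[:,1]-y)<.015)]
    if len(q): print(round(y,2),"xr",np.round(np.percentile(q[:,0],[2,98]),3),"zmax",np.round(np.percentile(q[:,2],[5,99]),3))
F=W.reshape(-1,3)
```

```text
-0.03 xr [0.05  0.865] zmax [0.48  0.801]
-0.06 xr [0.113 0.861] zmax [0.483 0.769]
-0.09 xr [0.258 0.861] zmax [0.486 0.753]
-0.12 xr [0.273 0.855] zmax [0.486 0.746]
-0.15 xr [0.29  0.856] zmax [0.479 0.738]
-0.18 xr [0.305 0.857] zmax [0.479 0.732]
-0.21 xr [0.324 0.857] zmax [0.476 0.722]
-0.24 xr [0.343 0.858] zmax [0.478 0.712]
-0.27 xr [0.363 0.859] zmax [0.478 0.703]
-0.3 xr [0.381 0.859] zmax [0.478 0.694]
```

Emit:
jog_arm --commands '[[[4,0.6,0.27,0.008,-0.002,0.002,-1],[9,0.6,0.27,0.008,-0.002,0.002,-1],[14,0.6,0.27,0.008,-0.002,0.002,-1],[17,0.6,0.27,0.008,-0.002,0.002,-1],[17,0.6,0.27,0.008,-0.002,0.002,-1],[17,0.6,0.27,0.008,-0.002,0.002,-1],[17,0.6,0.27,0.008,-0.002,0.002,-1]]]'

```text
clock: 31.2
ee_pos: [0.4751, -0.3736, 0.1133]
tool_rot: [-2.112, 0.23, 2.103]
contact_force: [-0.3, 0.7, -0.5]
gripper_width: 0.0446
```

```bash
cat >> h.py <<'E'
def arm():
    c=r.capture("top");W=pts(c);F=W[W[:,:,2]>.45]
    F=F[F[:,0]<.6]
    for y in np.arange(0,-.30,-.03):
        q=F[(abs(F[:,1]-y)<.015)]
        if len(q):
            h=np.percentile(q[:,2],97); t=q[q[:,2]>h-.01]
            print(round(y,2),"xr",np.round(np.percentile(q[:,0],[2,98]),3),"ridge z",np.round(h,3),"at x",np.round(np.median(t[:,0]),3))
    return c
E
python3 - <<'E'
from h import *
go(.4741,-.3724,.036,-102.4);print(np.round(r.sense()["q"],2))
c=arm();crop(c,220,150,620,450,2,"t22")
c=r.capture("wrist");s,p,R=state();x,y=p[:2]
overlay(c,"w22",[(.4741,-.3724,.015,.026),(x,y,p[2]-.019,.023),(.5288,-.3844,.015,.026)],(160,150,480,480),1.8)
E
```

```text
row: [7.725, -0.098, 0.157, -0.0, -0.004, -0.0] dist cm 7.7 rows 1.5 yaw now -102.43 t 31.2 w 0.0446 F [-0.3  0.7 -0.5] p [ 0.4751 -0.3736  0.1133]
[-0.06  0.68  0.96  1.77 -0.65  1.03 -0.64]
0.0 xr [0.063 0.396] ridge z 0.765 at x 0.302
-0.03 xr [0.071 0.381] ridge z 0.761 at x 0.319
-0.06 xr [0.102 0.392] ridge z 0.742 at x 0.324
-0.09 xr [0.263 0.406] ridge z 0.696 at x 0.334
-0.12 xr [0.312 0.418] ridge z 0.672 at x 0.355
-0.15 xr [0.323 0.431] ridge z 0.656 at x 0.365
-0.18 xr [0.334 0.444] ridge z 0.639 at x 0.376
-0.21 xr [0.347 0.458] ridge z 0.624 at x 0.385
-0.24 xr [0.361 0.471] ridge z 0.602 at x 0.402
-0.27 xr [0.375 0.487] ridge z 0.582 at x 0.416
```

View pics/t22.png

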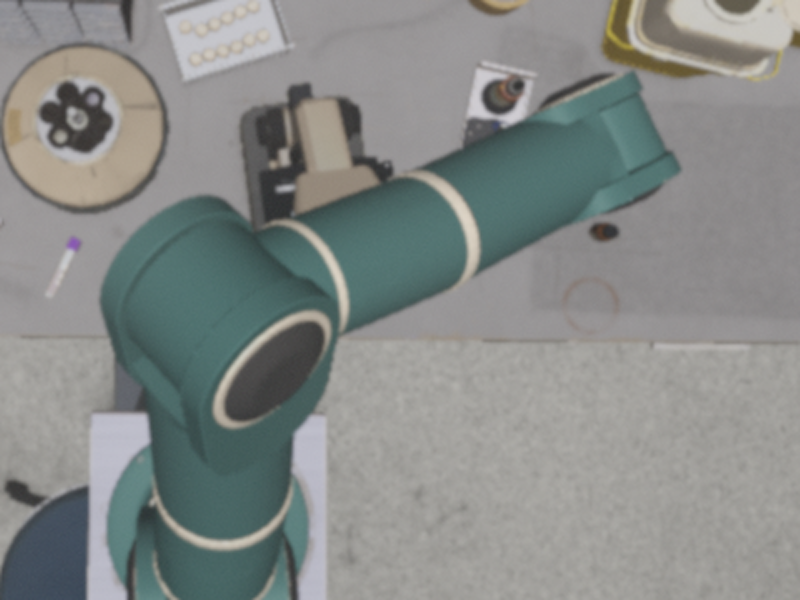

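View pics/w22.png

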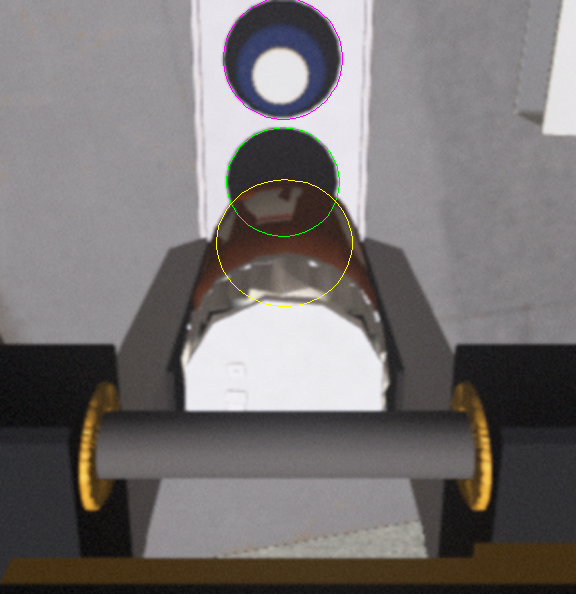

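Emit:
jog_arm --commands '[[[2,-0.1,0.1,0,-0.004,0,-1],[4,-0.1,0.1,0,-0.004,0,-1],[6,-0.1,0.1,0,-0.004,0,-1],[7.2,-0.1,0.1,0,-0.004,0,-1],[7.2,-0.1,0.1,0,-0.004,0,-1],[7.2,-0.1,0.1,0,-0.004,0,-1]]]'

```text
clock: 31.9
ee_pos: [0.4734, -0.3718, 0.0392]
tool_rot: [-2.104, 0.229, 2.109]
contact_force: [-0.4, -0.1, -1.0]
gripper_width: 0.0444
```

Run:
```python
from h import *
go(.4741,-.3724,.0345,-102.4);print(np.round(r.sense()["q"],2))
arm()
c=r.capture("wrist");s,p,R=state();x,y=p[:2]
overlay(c,"w23",[(.4741,-.3724,.015,.026),(x,y,p[2]-.019,.023),(.5288,-.3844,.015,.026)],(160,150,480,480),1.8)
```

```text
row: [0.468, 0.04, -0.077, -0.001, 0.003, 0.0] dist cm 0.5 rows 0.1 yaw now -102.46 t 31.9 w 0.0444 F [-0.4 -0.1 -1. ] p [ 0.4734 -0.3718  0.0392]
[-0.01  0.77  0.88  1.81 -0.74  0.92 -0.58]
0.0 xr [0.083 0.43 ] ridge z 0.732 at x 0.325
-0.03 xr [0.087 0.413] ridge z 0.736 at x 0.347
-0.06 xr [0.114 0.413] ridge z 0.724 at x 0.356
-0.09 xr [0.265 0.426] ridge z 0.698 at x 0.36
-0.12 xr [0.332 0.435] ridge z 0.641 at x 0.374
-0.15 xr [0.342 0.446] ridge z 0.621 at x 0.383
-0.18 xr [0.35  0.456] ridge z 0.599 at x 0.392
-0.21 xr [0.359 0.467] ridge z 0.578 at x 0.402
-0.24 xr [0.373 0.479] ridge z 0.555 at x 0.412
-0.27 xr [0.384 0.49 ] ridge z 0.53 at x 0.424
```

View pics/w23.png

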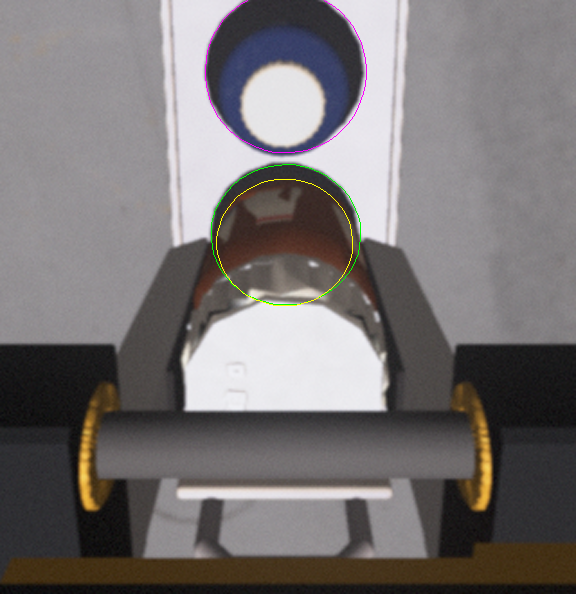

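Emit:
jog_arm --commands '[[[0.2,0.02,-0.1,0,0.003,0,-1],[0.43,0.02,-0.1,0,0.003,0,-1],[0.43,0.02,-0.1,0,0.003,0,-1],[0.43,0.02,-0.1,0,0.003,0,-1]]]'

```text
clock: 32.4
ee_pos: [0.4743, -0.3719, 0.0345]
tool_rot: [-2.107, 0.229, 2.106]
contact_force: [0.3, 0.4, -1.0]
gripper_width: 0.0447
```

Run:
```python
from h import *
go(.4741,-.3724,.0345,-102.4)
c=r.capture("wrist");s,p,R=state();x,y=p[:2]
overlay(c,"w24",[(.4741,-.3724,.015,.026),(x,y,p[2]-.019,.023)],(160,150,480,480),1.8)
```

```text
row: [-0.001, 0.049, 0.012, -0.001, -0.0, 0.001] dist cm 0.1 rows 0.0 yaw now -102.44 t 32.4 w 0.0447 F [ 0.3  0.4 -1. ] p [ 0.4743 -0.3719  0.0345]
```

View pics/w24.png

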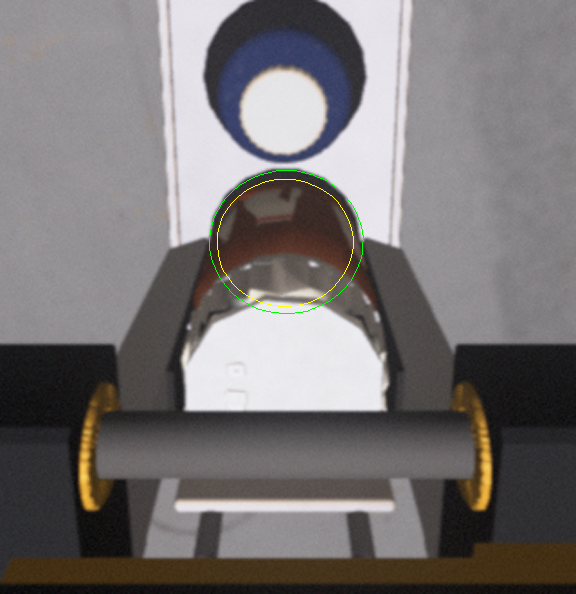

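Aligned; release and lift.

Emit:
jog_arm --commands '[[[0,0,0,0,0,0,1],[0,0,0,0,0,0,1],[0,0,0,0,0,0,1],[0,0,0,0,0,0,1],[0,0,0,0,0,0,1],[-2,0,0,0,0,0,1],[-6,0,0,0,0,0,1],[-11,0,0,0,0,0,1],[-16,0,0,0,0,0,1],[-21,0,0,0,0,0,1]]]'

```text
clock: 33.45
ee_pos: [0.4738, -0.3719, 0.2465]
tool_rot: [-2.106, 0.229, 2.106]
contact_force: [1.5, -0.2, -0.3]
gripper_width: 0.0941
```

Run:
```python
from h import *
c=r.capture("wrist")
overlay(c,"w25",[(.5288,-.3844,.015,.026),(.4741,-.3724,.015,.026),(.4741,-.3724,.1,.022),(.4194,-.3603,.015,.026)],(160,150,480,480),1.8)
go(.4741,-.36,.46,-95)
```

```text
row: [-20.596, -1.337, 0.265, -0.131, -0.007, -0.003] dist cm 20.6 rows 4.1 yaw now -102.5 t 33.5 w 0.0938 F [ 1.8 -0.   9.2] p [ 0.4752 -0.3745  0.2541]
```

View pics/w25.png

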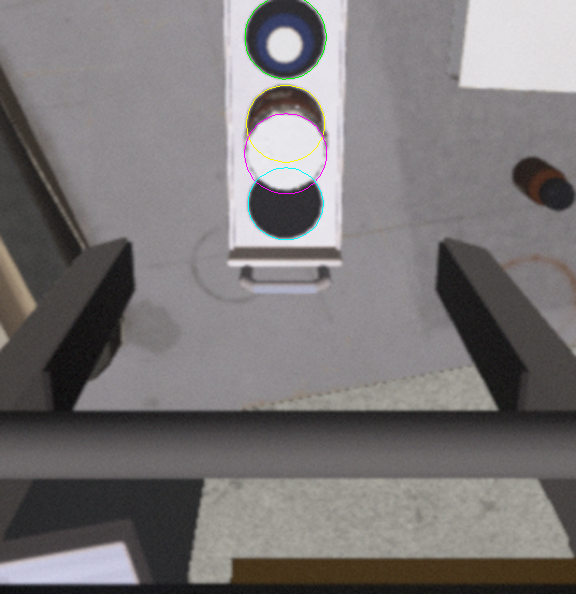

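```bash
python3 -c "
from h import *
go(.47,-.22,.47,-87)"
```

```text
row: [-21.656, -14.913, 3.688, -0.271, -0.007, -0.004] dist cm 26.6 rows 5.3 yaw now -102.5 t 33.5 w 0.0938 F [ 1.8 -0.   9.2] p [ 0.4752 -0.3745  0.2541]
```

Emit:
jog_arm --commands '[[[-21.6,0,1,-0.1,0,0,1],[-21.6,0,1,-0.1,0,0,1],[-21.6,0,1,-0.1,0,0,1],[-21.6,-14.9,3.7,-0.27,0,0,1],[-21.6,-14.9,3.7,-0.27,0,0,1],[-21.6,-14.9,3.7,-0.27,0,0,1],[-21.6,-14.9,3.7,-0.27,0,0,1],[-21.6,-14.9,3.7,-0.27,0,0,1],[-21.6,-14.9,3.7,-0.27,0,0,1]]]'

```text
clock: 34.4
ee_pos: [0.4702, -0.2186, 0.4605]
tool_rot: [2.196, 0.06, -2.194]
contact_force: [-1.6, -0.6, -0.4]
gripper_width: 0.0936
```

```bash
python3 -c "
from h import *
go(.45,.22,.46,-42.5)"
```

```text
row: [0.093, -43.904, -0.351, -0.775, -0.001, 0.001] dist cm 43.9 rows 8.8 yaw now -86.91 t 34.4 w 0.0936 F [-1.6 -0.6 -0.4] p [ 0.4702 -0.2186  0.4605]
```

Emit:
jog_arm --commands '[[[0,-43.9,-0.4,-0.775,0,0,1],[0,-43.9,-0.4,-0.775,0,0,1],[0,-43.9,-0.4,-0.775,0,0,1],[0,-43.9,-0.4,-0.775,0,0,1],[0,-43.9,-0.4,-0.775,0,0,1],[0,-43.9,-0.4,-0.775,0,0,1],[0,-43.9,-0.4,-0.775,0,0,1],[0,-43.9,-0.4,-0.775,0,0,1],[0,-43.9,-0.4,-0.775,0,0,1],[0,-43.9,-0.4,-0.775,0,0,1]]]'

```text
clock: 35.4
ee_pos: [0.4503, 0.2246, 0.4587]
tool_rot: [1.725, 0.763, -1.731]
contact_force: [0.0, -0.8, 0.3]
gripper_width: 0.094
```

```bash
python3 -c "
from h import *
go(.5155,.4555,.15,-42.5)"
```

```text
row: [30.793, -10.725, -21.573, 0.004, 0.003, -0.0] dist cm 39.1 rows 7.8 yaw now -42.29 t 35.4 w 0.094 F [ 0.  -0.8  0.3] p [0.4503 0.2246 0.4587]
```

Run:
```python
from h import *
P=pts(r.capture("scene")).reshape(-1,3);Q=pts(r.capture("top")).reshape(-1,3);P=np.vstack([P,Q]);P=P[np.isfinite(P[:,0])]
b=np.array([.5155,.4555]);a=np.radians(-42.5);d=np.array([np.cos(a),np.sin(a)]);n=np.array([-d[1],d[0]])
q=P[:,:2]-b;l=q@d;t=q@n
for L,Wd in [(.0885,.0375),(.1,.05),(.115,.065),(.13,.08)]:
    m=(abs(l)<L)&(abs(t)<Wd)&(P[:,2]>.09)&(P[:,2]<.35);print(L,Wd,m.sum(),np.round(P[m].max(0) if m.any() else 0,3), np.round(P[m].min(0) if m.any() else 0,3))
m=(P[:,2]>.09)&(P[:,2]<.3)&(P[:,0]>.55)&(P[:,0]<.75)&(P[:,1]>.3)&(P[:,1]<.46)
print(np.round([P[m][:,0].min(),P[m][:,1].max()],3))
```

```text
0.0885 0.0375 0 0 0
0.1 0.05 0 0 0
0.115 0.065 0 0 0
0.13 0.08 0 0 0
[0.645 0.458]
```

Clear margins around the squeeze bottle.

Emit:
jog_arm --commands '[[[30.8,-10.7,-21.6,0,0.003,0,1],[30.8,-10.7,-21.6,0,0.003,0,1],[30.8,-10.7,-21.6,0,0.003,0,1],[30.8,-10.7,-21.6,0,0.003,0,1],[30.8,-10.7,-21.6,0,0.003,0,1],[30.8,-10.7,-21.6,0,0.003,0,1],[30.8,-10.7,-21.6,0,0.003,0,1],[30.8,-10.7,-21.6,0,0.003,0,1],[30.8,-10.7,-21.6,0,0.003,0,1],[30.8,-10.7,-21.6,0,0.003,0,1]]]'

```text
clock: 36.5
ee_pos: [0.5199, 0.4492, 0.1524]
tool_rot: [1.736, 0.759, -1.731]
contact_force: [0.5, -1.2, 0.1]
gripper_width: 0.094
```

Run:
```python
from h import *
c=r.capture("wrist");s,p,R=state();x,y=p[:2]
go(.5155,.4555,.022,-42.5)
overlay(c,"w26",[(.517,.4573,.015,.026),(.5155,.4555,.069,.0115),(.5155,.4555,.015,.0135)],(160,150,480,480),1.8)
```

```text
row: [13.175, -0.773, -0.082, -0.004, -0.004, -0.001] dist cm 13.2 rows 2.6 yaw now -42.73 t 36.55 w 0.0939 F [-1.  -0.1  0.9] p [0.5201 0.4493 0.1537]
```

View pics/w26.png

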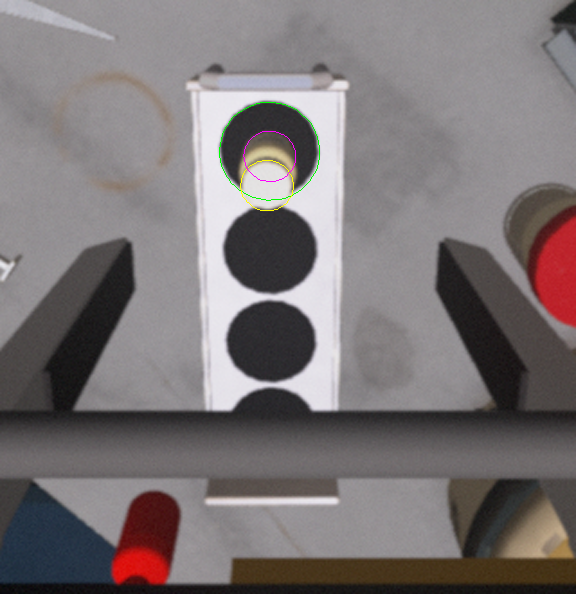

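Emit:
jog_arm --commands '[[[3,-0.75,-0.08,-0.004,-0.004,0,1],[7,-0.75,-0.08,-0.004,-0.004,0,1],[11,-0.75,-0.08,-0.004,-0.004,0,1],[12.5,-0.75,-0.08,-0.004,-0.004,0,1],[12.9,-0.75,-0.08,-0.004,-0.004,0,1],[12.9,-0.75,-0.08,-0.004,-0.004,0,1],[12.9,-0.75,-0.08,-0.004,-0.004,0,1]]]'

```text
clock: 37.25
ee_pos: [0.5149, 0.4581, 0.0263]
tool_rot: [1.732, 0.765, -1.728]
contact_force: [0.2, -0.1, 0.3]
gripper_width: 0.094
```

Run:
```python
from h import *
c=r.capture("wrist");s,p,R=state();x,y=p[:2]
go(.5155,.4555,.022,-42.5)
overlay(c,"w27",[(x,y,.069,.0115),(x,y,.015,.0135)],(160,150,480,480),1.8)
```

```text
row: [0.408, 0.239, 0.141, 0.003, -0.002, 0.0] dist cm 0.5 rows 0.1 yaw now -42.35 t 37.3 w 0.0944 F [ 0.7  0.3 -0.3] p [0.5147 0.4581 0.0261]
```

View pics/w27.png

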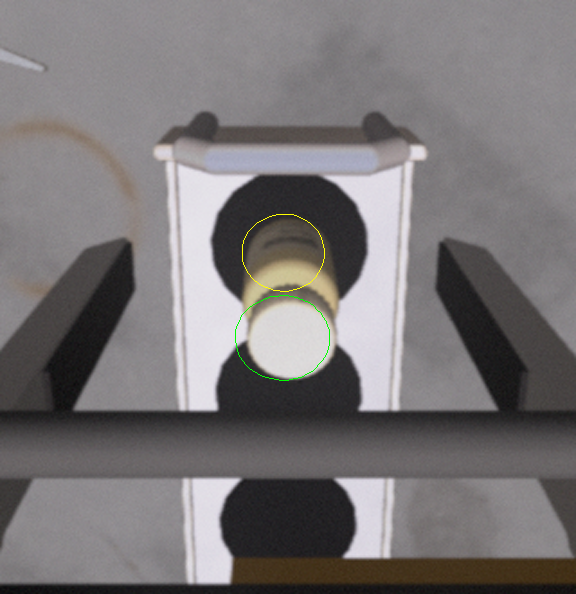

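Emit:
jog_arm --commands '[[[0.2,0.15,0.1,0,0,0,1],[0.35,0.15,0.1,0,0,0,-1],[0.35,0.15,0.1,0,0,0,-1],[0.35,0.15,0.1,0,0,0,-1],[0.35,0.15,0.1,0,0,0,-1],[0.35,0.15,0.1,0,0,0,-1],[0.35,0.15,0.1,0,0,0,-1],[0.35,0.15,0.1,0,0,0,-1],[0.35,0.15,0.1,0,0,0,-1],[0.35,0.15,0.1,0,0,0,-1]]]' --squeeze 12

```text
clock: 38.3
ee_pos: [0.5142, 0.4558, 0.0204]
tool_rot: [1.729, 0.764, -1.73]
contact_force: [0.0, -0.3, 0.3]
gripper_width: 0.0261
```

Emit:
jog_arm --commands '[[[0,0,0,0,0,0,-1],[0,0,0,0,0,0,-1],[0,0,0,0,0,0,-1],[-1,0,0,0,0,0,-1],[-4,0,0,0,0,0,-1],[-9,0,0,0,0,0,-1],[-14,0,0,0,0,0,-1],[-14,0,0,0,0,0,-1]]]'

```text
clock: 39.1
ee_pos: [0.5169, 0.4573, 0.1684]
tool_rot: [1.739, 0.767, -1.722]
contact_force: [-0.0, 0.1, 0.0]
gripper_width: 0.0264
```

Run:
```python
from h import *
c=r.capture("wrist");s,p,R=state();x,y=p[:2]
go(.45,.2,.48,-57)
overlay(c,"w28",[(x,y,p[2]+.047,.0115),(x,y,p[2]-.007,.0135)],(160,150,480,480),1.8)
```

```text
row: [-31.652, 12.441, 23.217, 0.256, -0.006, 0.001] dist cm 41.2 rows 8.2 yaw now -42.35 t 39.15 w 0.0263 F [ 0.4  1.  -1.6] p [0.5156 0.4567 0.1648]
```

View pics/w28.png

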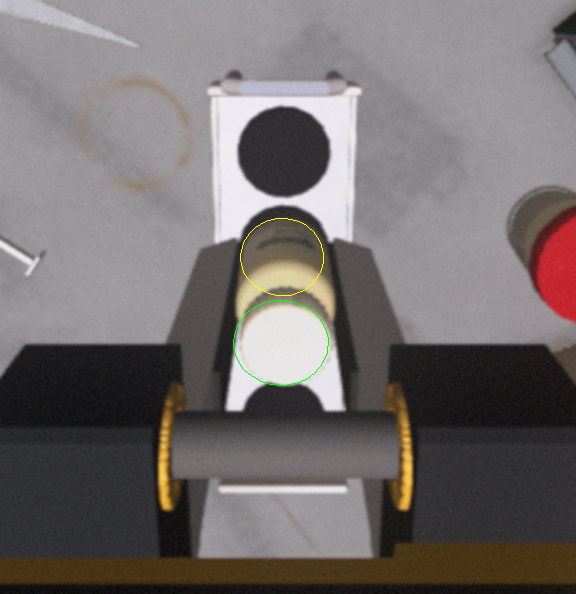

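Emit:
jog_arm --commands '[[[-31.7,12.4,23.2,0.256,0,0,-1],[-31.7,12.4,23.2,0.256,0,0,-1],[-31.7,12.4,23.2,0.256,0,0,-1],[-31.7,12.4,23.2,0.256,0,0,-1],[-31.7,12.4,23.2,0.256,0,0,-1],[-31.7,12.4,23.2,0.256,0,0,-1],[-31.7,12.4,23.2,0.256,0,0,-1],[-31.7,12.4,23.2,0.256,0,0,-1],[-31.7,12.4,23.2,0.256,0,0,-1],[-31.7,12.4,23.2,0.256,0,0,-1]]]'

```text
clock: 40.15
ee_pos: [0.4499, 0.2, 0.4785]
tool_rot: [1.897, 0.562, -1.895]
contact_force: [1.0, 0.3, -1.3]
gripper_width: 0.0262
```

```bash
python3 -c "
from h import *
go(.47,-.22,.49,-87)"
```

```text
row: [-1.245, 36.345, 21.143, 0.522, -0.001, 0.002] dist cm 42.1 rows 8.4 yaw now -57.07 t 40.15 w 0.0262 F [ 1.   0.3 -1.3] p [0.4499 0.2    0.4785]
```

Emit:
jog_arm --commands '[[[-1.2,36.3,21.1,0.522,0,0,-1],[-1.2,36.3,21.1,0.522,0,0,-1],[-1.2,36.3,21.1,0.522,0,0,-1],[-1.2,36.3,21.1,0.522,0,0,-1],[-1.2,36.3,21.1,0.522,0,0,-1],[-1.2,36.3,21.1,0.522,0,0,-1],[-1.2,36.3,21.1,0.522,0,0,-1],[-1.2,36.3,21.1,0.522,0,0,-1],[-1.2,36.3,21.1,0.522,0,0,-1],[-1.2,36.3,21.1,0.522,0,0,-1]]]'

```text
clock: 41.15
ee_pos: [0.4696, -0.2225, 0.4874]
tool_rot: [2.192, 0.048, -2.201]
contact_force: [-0.3, -0.1, 0.7]
gripper_width: 0.0262
```

```bash
python3 -c "
from h import *
go(.4194,-.3603,.45,-102.4);go(.4194,-.3603,.25,-102.4)"
```

```text
row: [3.802, 13.523, 5.635, 0.263, 0.004, -0.003] dist cm 15.1 rows 3.0 yaw now -87.33 t 41.15 w 0.0262 F [-0.3 -0.1  0.7] p [ 0.4696 -0.2225  0.4874]
 row: [23.801, 13.473, 5.547, 0.263, 0.004, -0.003] dist cm 27.9 rows 5.6 yaw now -87.33 t 41.15 w 0.0262 F [-0.3 -0.1  0.7] p [ 0.4696 -0.2225  0.4874]
```

Emit:
jog_arm --commands '[[[0,13.5,5.6,0.26,0,0,-1],[0,13.5,5.6,0.26,0,0,-1],[0,13.5,5.6,0.26,0,0,-1],[0,13.5,5.6,0.26,0,0,-1],[23.8,13.5,5.6,0.263,0.004,-0.003,-1],[23.8,13.5,5.6,0.263,0.004,-0.003,-1],[23.8,13.5,5.6,0.263,0.004,-0.003,-1],[23.8,13.5,5.6,0.263,0.004,-0.003,-1],[23.8,13.5,5.6,0.263,0.004,-0.003,-1],[23.8,13.5,5.6,0.263,0.004,-0.003,-1]]]'

```text
clock: 42.15
ee_pos: [0.4206, -0.3534, 0.2465]
tool_rot: [-2.105, 0.214, 2.114]
contact_force: [0.3, 0.8, 0.5]
gripper_width: 0.0263
```

Run:
```python
from h import *
go(.4194,-.3603,.12,-102.4);print(np.round(r.sense()["q"],2))
arm()
```

```text
row: [12.642, 0.766, -0.087, 0.008, 0.005, 0.005] dist cm 12.7 rows 2.5 yaw now -101.93 t 42.15 w 0.0263 F [0.3 0.8 0.5] p [ 0.4206 -0.3534  0.2465]
[-0.21  0.43  1.11  1.78 -0.41  1.2  -0.75]
0.0 xr [0.026 0.282] ridge z 0.829 at x 0.196
-0.03 xr [0.038 0.294] ridge z 0.817 at x 0.207
-0.06 xr [0.101 0.311] ridge z 0.78 at x 0.21
-0.09 xr [0.216 0.327] ridge z 0.758 at x 0.26
-0.12 xr [0.231 0.345] ridge z 0.746 at x 0.275
-0.15 xr [0.246 0.362] ridge z 0.734 at x 0.291
-0.18 xr [0.26 0.38] ridge z 0.724 at x 0.303
-0.21 xr [0.281 0.398] ridge z 0.708 at x 0.324
-0.24 xr [0.299 0.42 ] ridge z 0.695 at x 0.34
-0.27 xr [0.318 0.439] ridge z 0.68 at x 0.36
```

Emit:
jog_arm --commands '[[[4,0.75,0,0.008,0.005,0.005,-1],[9,0.75,0,0.008,0.005,0.005,-1],[12.6,0.75,0,0.008,0.005,0.005,-1],[12.6,0.75,0,0.008,0.005,0.005,-1],[12.6,0.75,0,0.008,0.005,0.005,-1],[12.6,0.75,0,0.008,0.005,0.005,-1]]]'

```text
clock: 42.8
ee_pos: [0.4219, -0.3643, 0.1283]
tool_rot: [-2.12, 0.234, 2.097]
contact_force: [-0.4, -0.2, -0.3]
gripper_width: 0.0261
```

Run:
```python
from h import *
go(.4194,-.3603,.05,-102.4);print(np.round(r.sense()["q"],2))
arm()
c=r.capture("wrist");s,p,R=state();x,y=p[:2]
overlay(c,"w29",[(.4194,-.3603,.015,.026),(x,y,p[2]+.048,.0115),(x,y,p[2]-.006,.0135)],(160,150,480,480),1.8)
crop(r.capture("scene"),320,0,640,300,2,"s29")
```

```text
row: [7.823, -0.36, 0.414, -0.0, -0.011, -0.003] dist cm 7.8 rows 1.6 yaw now -102.42 t 42.8 w 0.0261 F [-0.4 -0.2 -0.3] p [ 0.4219 -0.3643  0.1283]
[-0.08  0.57  0.98  1.89 -0.57  0.98 -0.63]
0.0 xr [0.044 0.351] ridge z 0.798 at x 0.25
-0.03 xr [0.051 0.335] ridge z 0.795 at x 0.268
-0.06 xr [0.085 0.347] ridge z 0.777 at x 0.276
-0.09 xr [0.227 0.359] ridge z 0.72 at x 0.292
-0.12 xr [0.266 0.369] ridge z 0.7 at x 0.306
-0.15 xr [0.276 0.383] ridge z 0.681 at x 0.316
-0.18 xr [0.286 0.396] ridge z 0.662 at x 0.326
-0.21 xr [0.3   0.409] ridge z 0.643 at x 0.337
-0.24 xr [0.314 0.424] ridge z 0.62 at x 0.351
-0.27 xr [0.328 0.44 ] ridge z 0.599 at x 0.364
```

View pics/w29.png

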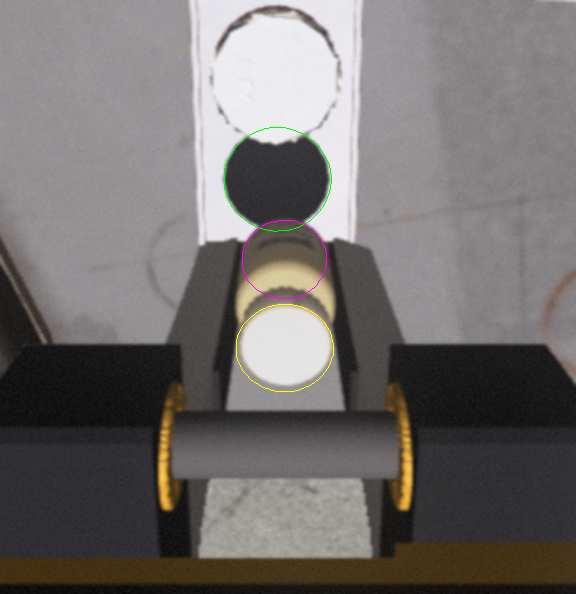

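View pics/s29.png

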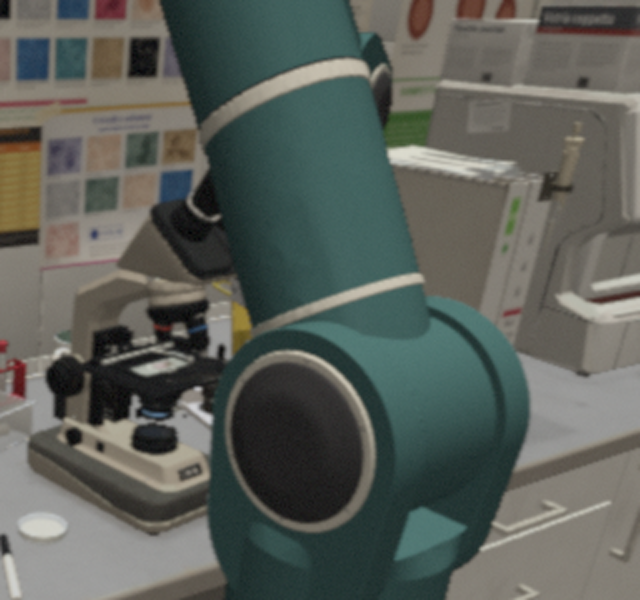

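Emit:
jog_arm --commands '[[[2,-0.25,0.3,0,-0.011,-0.003,-1],[4,-0.25,0.3,0,-0.011,-0.003,-1],[6,-0.25,0.3,0,-0.011,-0.003,-1],[7.5,-0.25,0.3,0,-0.011,-0.003,-1],[7.5,-0.25,0.3,0,-0.011,-0.003,-1],[7.5,-0.25,0.3,0,-0.011,-0.003,-1],[7.5,-0.25,0.3,0,-0.011,-0.003,-1]]]'

```text
clock: 43.65
ee_pos: [0.4191, -0.3609, 0.0513]
tool_rot: [-2.104, 0.229, 2.108]
contact_force: [-0.5, -1.1, 0.1]
gripper_width: 0.0263
```

Run:
```python
from h import *
go(.4194,-.3603,.021,-102.4)
arm()
c=r.capture("wrist");s,p,R=state();x,y=p[:2]
overlay(c,"w30",[(.4194,-.3603,.015,.026),(x,y,p[2]+.048,.0115),(x,y,p[2]-.006,.0135)],(160,150,480,480),1.8)
```

```text
row: [3.032, -0.065, -0.024, -0.001, 0.002, 0.001] dist cm 3.0 rows 0.6 yaw now -102.45 t 43.65 w 0.0263 F [-0.5 -1.1  0.1] p [ 0.4191 -0.3609  0.0513]
0.0 xr [0.061 0.394] ridge z 0.763 at x 0.281
-0.03 xr [0.065 0.382] ridge z 0.769 at x 0.302
-0.06 xr [0.092 0.373] ridge z 0.761 at x 0.316
-0.09 xr [0.229 0.384] ridge z 0.737 at x 0.32
-0.12 xr [0.291 0.393] ridge z 0.671 at x 0.334
-0.15 xr [0.299 0.403] ridge z 0.648 at x 0.34
-0.18 xr [0.306 0.411] ridge z 0.624 at x 0.347
-0.21 xr [0.315 0.422] ridge z 0.6 at x 0.357
-0.24 xr [0.328 0.431] ridge z 0.574 at x 0.364
-0.27 xr [0.339 0.443] ridge z 0.547 at x 0.375
```

View pics/w30.png

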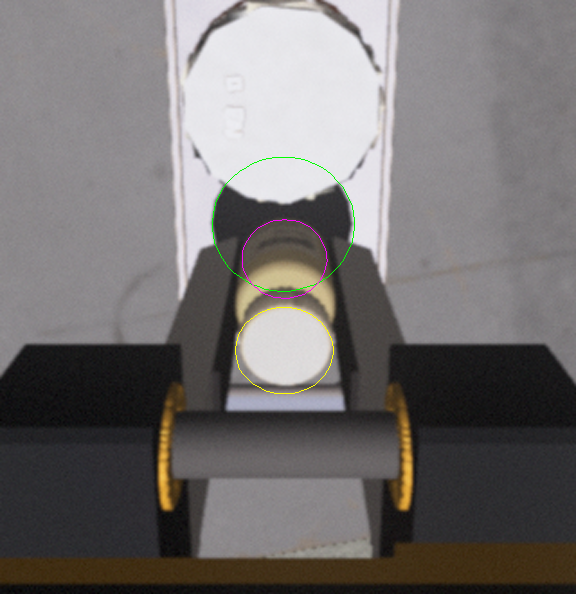

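Emit:
jog_arm --commands '[[[1,-0.05,0,0,0,0,-1],[2,-0.05,0,0,0,0,-1],[2.7,-0.05,0,0,0,0,-1],[2.9,-0.05,0,0,0,0,-1],[2.9,-0.05,0,0,0,0,-1],[2.9,-0.05,0,0,0,0,-1]]]'

```text
clock: 44.35
ee_pos: [0.4188, -0.3602, 0.0217]
tool_rot: [-2.103, 0.228, 2.109]
contact_force: [-1.2, 0.6, 0.0]
gripper_width: 0.0263
```

Run:
```python
from h import *
go(.4194,-.3603,.021,-102.4)
c=r.capture("wrist");s,p,R=state();x,y=p[:2]
overlay(c,"w31",[(.4194,-.3603,.015,.026),(x,y,p[2]+.048,.0115),(x,y,p[2]-.006,.0135)],(160,150,480,480),1.8)
```

```text
row: [0.069, -0.001, -0.065, -0.001, 0.003, 0.001] dist cm 0.1 rows 0.0 yaw now -102.46 t 44.35 w 0.0263 F [-1.2  0.6  0. ] p [ 0.4188 -0.3602  0.0217]
```

View pics/w31.png

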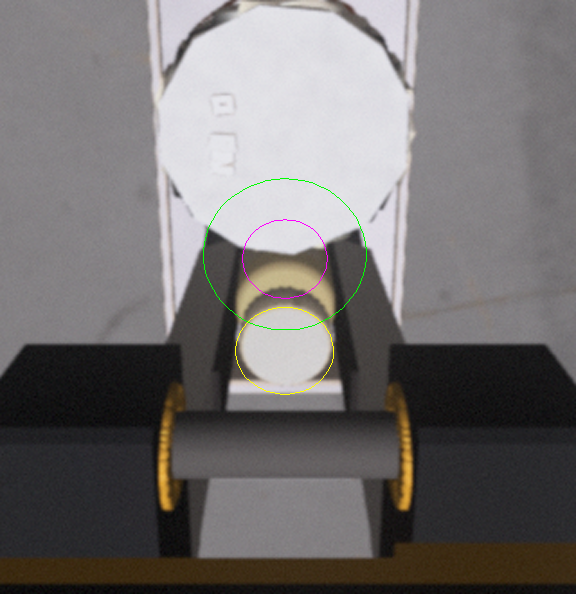

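Emit:
jog_arm --commands '[[[0.05,0,-0.07,0,0.003,0,-1],[0.05,0,-0.07,0,0.003,0,1],[0.05,0,-0.07,0,0.003,0,1],[0.05,0,-0.07,0,0.003,0,1],[0.05,0,-0.07,0,0.003,0,1],[0.05,0,-0.07,0,0.003,0,1],[-2,0,-0.07,0,0.003,0,1],[-6,0,-0.07,0,0.003,0,1],[-11,0,-0.07,0,0.003,0,1],[-16,0,-0.07,0,0.003,0,1]]]'

```text
clock: 45.4
ee_pos: [0.4192, -0.3604, 0.1832]
tool_rot: [-2.105, 0.229, 2.106]
contact_force: [2.4, 0.2, 1.1]
gripper_width: 0.093
```

Emit:
jog_arm --commands '[[[-5,0,0,0,0,0,1],[-10,0,0,0,0,0,1],[-15,0,0,0,0,0,1],[-20,0,0,0,0,0,1],[-20,0,10,0,0,0,1],[-20,0,10,0,0,0,1],[-20,0,10,0,0,0,1]]]'

```text
clock: 46.1
ee_pos: [0.3206, -0.3396, 0.3813]
tool_rot: [-2.106, 0.229, 2.105]
contact_force: [-0.8, -0.8, 0.8]
gripper_width: 0.0942
```

Run:
```python
from h import *
go(.4194,-.3603,.021,-102.4)
c=r.capture("wrist")
S=[(.4194,-.3603),(.4741,-.3724),(.5288,-.3844),(.5835,-.3964)]
overlay(c,"w32",[(x,y,.015,.026) for x,y in S]+[(.4194,-.3603,.069,.0115),(.4741,-.3724,.1,.022),(.5288,-.3844,.082,.009),(.5835,-.3964,.117,.006)],(220,100,420,300),3)
crop(r.capture("top"),400,170,540,290,5,"t32")
for o in ["squeeze_bottle","pill_bottle","stain_bottle","pipette_bottle"]: print(o,[(np.round(b['xyz'],3),round(b['score'],2)) for b in r.boxes_of(c,o)])
```

```text
row: [36.04, -0.067, -10.073, -0.002, -0.001, 0.001] dist cm 37.4 rows 7.5 yaw now -102.5 t 46.1 w 0.0942 F [-0.8 -0.8  0.8] p [ 0.3206 -0.3396  0.3813]
squeeze_bottle [(array([ 0.418, -0.36 ,  0.066]), 0.86)]
pill_bottle [(array([ 0.47 , -0.372,  0.095]), 0.85)]
stain_bottle [(array([ 0.526, -0.382,  0.063]), 0.59)]
pipette_bottle [(array([ 0.573, -0.397,  0.044]), 0.7)]
```

View pics/w32.png

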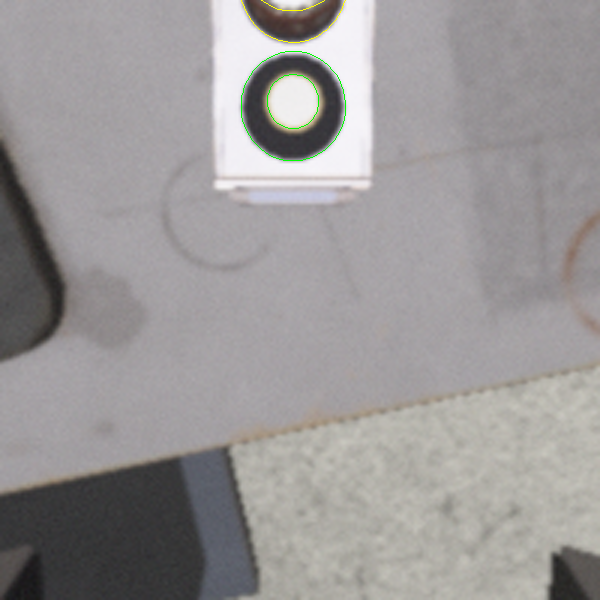

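View pics/t32.png

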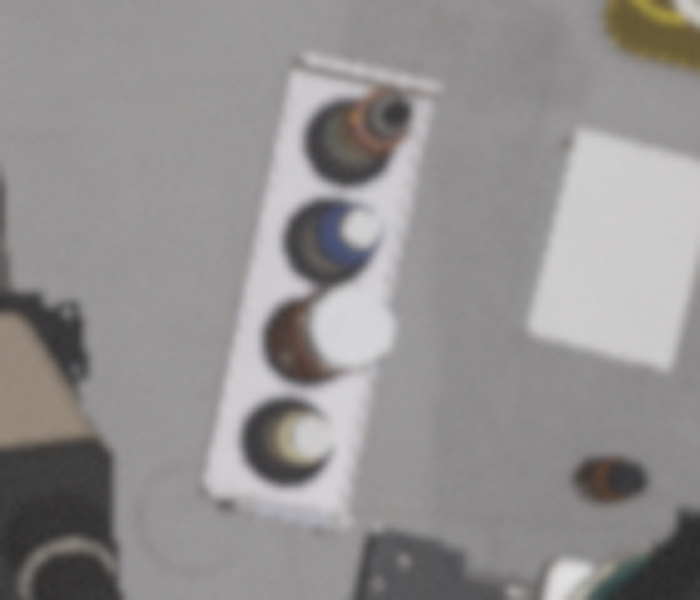

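```bash
python3 -c "
from station import r
print(r.job_done())"
```

```text
the job is handed in; nothing more can be done
None
```

All four bottles are in the right-hand rack, upright and in the same order from the handle: squeeze, pill, stain, pipette. I handed the job in at about 46 s of the 141 s allowed.

**Last checks:**
- The final top picture showed all four bottles standing, one on each seat, with the gripper clear of them.
- Wrist-camera overlays after each release put every bottle within about 2 mm of its seat centre by eye.
- The forces I read, mostly at the end of each move, stayed under about 10 N. The red and green look-alikes were never touched.

**Disagreements and limits:**
- The top camera placed the fourth seat about 4 mm from where the wrist camera did. I followed the wrist camera, whose overlays fitted the seats and bottles.
- The network's final position for the pipette bottle was about 10 mm off the seat centre. It marks the middle of the visible surface, so I relied on the pictures instead.
- The last wrist view covered only the squeeze and pill bottles. The stain and pipette bottles were last seen close up just after they were placed, and again in the final top picture.

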